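# Pack the measuring scoop into its foam pocket

## Robot

A 6-joint arm with a two-finger parallel gripper is mounted at the origin on the work surface. World frame = base frame: x ahead of the robot, y to its left, z up, the work surface at z = 0. Lengths are in mm, angles in degrees, forces in N, time in s.
With the tool pointing down it reaches from about 350 to 850 mm from the base axis. Payload 8.1 kg.
Tool frame: the origin (TCP) lies between the finger pads; the fingertips stand ahead of it and the grasp point (between the pads) lies 2 mm behind it (nose_length is the z of the fingertips in the tool frame, in mm); z points along the fingers, y is the direction in which the jaws open and shut (so a half turn about z gives the same grasp; the last joint's range is limited). The gripper opens to 85 mm and grips with 20 to 120 N. Pads are 22 mm wide; open, the fingers measure 114 mm over their backs; the gripper's body (76 mm by 85 mm) begins 54 mm behind the grasp point. The pads swing forward as they close: fully open they stand 13 mm farther back than shut.
Start: joints at [-72.387, 7.471, 85.268, -0, 87.261, -4.893], TCP at [229.686, -554.301, 248.292] pointing down, gripper open.
Joint ranges: [-169.43, 169.43], [-51.17, 129.36], [1.28, 143.12], [-76.62, 256.62], [0, 156.53], [-152.29, 152.29]. Speed limits (degrees/s): [136.94, 136.94, 159.86, 180, 180, 180].

## Interface

Orientations are given as [roll, pitch, yaw] about the fixed x, y, z axes, in that order (R = Rz(yaw) Ry(pitch) Rx(roll)).
In Python, from bench import * gives the robot as it stands.
- The arm moves only by the tool jog_arm, never from a script. Its argument "plan" is a list of rows, each a list of 3 entries, a list of its own where there are three numbers: the turn, a rotation vector about the tool's x, y, z in degrees, then the shift along the tool's x, y, z in m, then the gripper's target within -1 to 1 (fully open at 1, half-way at 0, shut at -1). A call has 1 to 12 rows; each row is the pose to reach, as a shift and turn from the pose commanded when the call began, along the tool's axes at that moment; what a row does not reach only later rows make up. A row lasts 1/8 s, in which the tool goes at most 62.5 mm and 10.7 degrees, less where a joint would pass 70% of its speed; a pose out of reach is approached as far as the arm can. A call with a gripper value outside its range is refused whole. The fingers move at their own pace and stop on an object; "force" is the grip in N (left out, the last holds). Time passes only in rows, so rows that repeat a pose let the fingers close. It gives the time, the measured TCP pose, the force and the opening at its end, in the units of the state.
- sense(): the state, without advancing time (a new reading comes with each control period).
- snapshot(name): name is "scene" or "top"; returns (picture, depth): 400x640x3 uint8, blue, green, red; 400x640 float32, mm along the optical axis (not along the pixel's ray), 0 where there is no reading.
- camera_info(name): a dict with "fov_y" (degrees; the focal length in pixels is half the picture's height over the tangent of half this angle, whatever the lens; pixels are square), "cx", "cy" (the principal point, pixels), "origin" and "orientation" of the camera in the world. Camera axes: x right, y down, z forward; pixel columns grow to the right and rows downward; lengths in mm; the calibration is good to about 2 mm. A picture is of the moment at which its call begins. camera_info takes no time and is no camera call.
- hand_in(): hands the job in, once; it reports no verdict.
The state is a dict: "time": time; "joint_pos": joint angles; "qd": joint speeds; "joint_efforts": joint torques, N m; "tool_pos": TCP position; "tcp_rot": TCP orientation; "ft_force": force on the tool from outside, world axes, zero at the start; "wrist_torque": the same for the moment, N m; "finger_gap": finger opening in mm.
Only numpy, scipy, OpenCV 4.12 (cv2) and the standard library are available. Lean on these libraries where they do the work, as an engineer would, in place of code of your own. Each camera call takes 0.05 s, during which the arm holds its last target.

## Task

Draw the orange measuring scoop out of the drying rack by the free end of its handle, set it down with its bowl on the green board and let go. Then take it again by the handle close to the bowl, where the foam has its finger cut-outs, lift it off the board and press it fully home into its pocket in the utensil case. Finally slide the red-tabbed keeper all the way across the handle, leaving the clear cup, the mint green bowl and the bottle where they are.

Things in the scene. Friction and masses are not known exactly. Their poses are not given: they have to be found in the camera images.
- scoop: Orange measuring scoop, 175 long, 30 mm high, about 0.12 kg. Open square bowl 70 x 60 x 30 mm; straight handle 105 x 22 x 16 mm along its -x, top level with the bowl's rim, underside 14 mm above the bowl's. Spout on the +y side (x -1 to 21 mm, 14 mm out, 14 to 30 mm high). Origin: underside centre of the bowl, z up. Heavy at the bowl: stands level on it. Starts in the rack, 75 mm of handle out.
- scoop_center (a point): Centre of the scoop's bowl, 15 mm above its underside; axes as the scoop (handle towards -x, spout to +y).
- scoop_neck (a point): Where to hold it for the foam: on the handle's centre line near the bowl (58 mm from the bowl's centre along -x), half-way up the handle (22 mm above the scoop's underside, 8 mm above the handle's).
- scoop_end (a point): Point on the handle's centre line near its free end (130 mm from the bowl's centre along -x, the handle ends 10 mm beyond), half-way up the handle.
- rack: Fixed drying rack: white plate 120 x 120 x 4 mm under four steel wire hoops, 6 mm wire, 108 mm wide, at x = -60, -32, -4, 24 mm, top at 49 mm, clear height 39 mm above the plate; stop bar at x = 47 mm. Origin: underside, under the scoop's bowl. The scoop lies along the rack's x and comes out only along its -x, where the handle points; clear of the hoops after 110 mm.
- board: Fixed green chopping board 180 (x) x 170 (y) x 8 mm. Origin: underside centre, so its top is at 8 mm.
- tray: Fixed grey case 250 (x) x 200 (y) x 43 mm, dark foam, its top at 42 mm. Origin: underside centre. Blue-floored pocket in the scoop's outline, 2.5 mm to spare all round: bowl recess 30 mm deep, x 13 to 87 mm; handle groove to x = -92; spout recess on +y. Finger cut-outs x -26 to 13, out to y = +-46, down to z = 12 mm. Springy bulges at the bowl: pressing in takes 5 to 12 N. Home = flush.
- pocket_center (a point): Where scoop_center comes when the scoop is fully home (27 mm above the table, at x = 50 mm in the case). Axes as the case: the scoop fits only with its x, y and z along these, handle towards -x.
- pocket_neck (a point): Where scoop_neck comes when the scoop is home, between the finger cut-outs (34 mm above the table).
- pocket_end (a point): Where scoop_end comes when the scoop is home.
- keeper (a joint): Slide of the keeper, in m: near 0 = open (beside the handle groove), 0.045 = fully across the handle; grows along the case's +y. Light friction of 1 to 2 N; it stays where it is left.
- keeper_grip (a point): Centre of the keeper's red upright tab, 14 (case x) x 24 (case y) x 28 mm high, foot 47 mm above the table, on an aluminium tongue 3.5 mm thick, 24 mm wide, 66 mm long, lying along case y just above the foam (tip 51 mm from the tab's middle). The tongue passes 1.5 mm above the flush scoop; a scoop standing proud gets in its way.
- cup: Clear plastic cup, 70 mm across, 90 mm high, loose. Origin: underside centre.
- bowl: Mint green bowl, 110 mm across, 50 mm high, loose. Origin: underside centre.
- bottle: Water bottle with a blue cap, 64 mm across, 170 mm high, loose. Origin: underside centre.
There are look-alikes about, which are no part of the job. Several things have the shape of the board; the one meant has the colours described above.

How it is judged (in metres and radians):
On the way, in this order (a step that is already met when the one before it is completed fails the run):
1. the scoop is held near the free end of its handle (within 45 mm of scoop_end) and drawn 50 mm or more out of its place in the rack (contact force between the fingers and scoop above 1 N and horizontal distance between the grasp point and scoop_end below 0.045 m and distance of scoop_center from where it was at the start of the episode above 0.05 m), for 0.1 s.
2. the scoop is out of the rack and stands with its bowl on the board, let go and at rest (x of scoop_center in the frame of board between -0.09 and 0.09 m and y of scoop_center in the frame of board between -0.085 and 0.085 m and height (world z) of scoop_center between 0.018 and 0.03 m and angle between scoop's own z axis and vertical below 0.15 rad and contact force between the fingers and scoop below 0.05 N and linear speed of scoop below 0.02 m/s), for 0.2 s.
3. the scoop is held by the handle close to the bowl (within 30 mm of scoop_neck) and lifted off the board (contact force between the fingers and scoop above 1 N and horizontal distance between the grasp point and scoop_neck below 0.03 m and height (world z) of scoop_center above 0.045 m), for 0.2 s.
4. the scoop is fully home in its pocket (horizontal distance between scoop_center and pocket_center below 0.005 m and horizontal distance between scoop_end and pocket_end below 0.007 m and z of scoop_center in the frame of pocket_center below 0.003 m and z of scoop_end in the frame of pocket_end below 0.004 m), for 0.2 s.
5. the keeper is across the handle (all of step 4 and value of joint keeper above 0.038 m), for 0.1 s.
At the end, for the whole second after the job is handed in: The scoop lies still and released in its foam pocket: bowl centre within 5 mm and handle end within 7 mm of their places seen from above, standing no more than 3 mm (bowl) or 4 mm (handle end) high; the keeper is at least 38 mm across; nothing is held (all of step 5 and contact force between the fingers and scoop below 0.05 N and linear speed of scoop below 0.02 m/s and contact force between the fingers and tray below 0.05 N); the robot touches nothing.
It fails at once if the cup is shifted more than 30 mm or tipped (distance of cup from where it was at the start of the episode above 0.03 m or angle between cup's own z axis and vertical above 0.4 rad).
It fails at once if the bowl is shifted more than 30 mm or tipped (distance of bowl from where it was at the start of the episode above 0.03 m or angle between bowl's own z axis and vertical above 0.4 rad).
It fails at once if the bottle is shifted more than 30 mm or tipped (distance of bottle from where it was at the start of the episode above 0.03 m or angle between bottle's own z axis and vertical above 0.4 rad).
It also fails if it takes over 58 s, if anything falls off the work surface, if the arm or the gripper's body presses on something with over 40 N, if the wrist force passes 120 N, or if a joint passes its speed limit or range.

## Working session

There is one attempt and no reset: what is moved stays moved. The work goes in short steps, Python scripts to look and compute and a tool call to move; the robot and the scene stay as the last step left them, time stands still between calls to the robot, and variables do not carry over. Pictures are saved under pics/ and viewed, and the job is handed in when it is done.

Besides the shell and the picture viewer there is one more tool, called after "Emit:" as name(argument=value, ...) on one line, values as JSON. jog_arm: Moves the arm, as the interface text tells. Its arguments: {"type":"object","properties":{"plan":{"type":"array","items":{"type":"array"}},"force":{"type":"number"}},"required":["plan"]}

```bash
mkdir -p pics; ls; cat > h.py <<'E'
from bench import *
import numpy as np, cv2
from scipy.spatial.transform import Rotation as Rn
E
python3 - <<'E'
from h import *
print(sense())
for n in("scene","top"):
    p,d=snapshot(n); cv2.imwrite(f"pics/{n}0.png",p); np.save(f"{n}0.npy",d); np.save(f"{n}0p.npy",p); print(n,camera_info(n))
E
```

```text
pics
{'time': 0.0, 'joint_pos': array([-7.23863981e+01,  7.51535629e+00,  8.53306123e+01, -6.73510616e-04,
        8.72608810e+01, -4.89439044e+00]), 'qd': array([ 0.04729933,  0.04610121, -0.09630667,  0.01400028, -0.10528046,
       -0.06726427]), 'joint_efforts': array([ 3.55778420e-04, -5.69394922e+01, -5.00560427e+01, -4.11240180e-04,
        1.47759280e-02, -1.39430313e-06]), 'tool_pos': array([ 229.53213698, -553.79251259,  247.22903539]), 'tcp_rot': array([-1.79893483e+02, -8.44610791e-03,  2.25080173e+01]), 'ft_force': array([-0.70444326, -0.35629482,  0.08712095]), 'wrist_torque': array([-0.01899162,  0.05069414, -0.02485454]), 'finger_gap': 85.43141318012151}
scene {'fov_y': 53.132220568742525, 'cx': 319.0702415546695, 'cy': 198.44371225548375, 'origin': array([ 915.91809714, -443.3163172 ,  932.02109342]), 'orientation': array([-146.25292833,    0.21778781,   46.04505363])}
top {'fov_y': 42.04488021961746, 'cx': 323.9957715652525, 'cy': 196.83832694149132, 'origin': array([ 250.69880793,  -39.50498762, 1637.76711614]), 'orientation': array([-170.21958501,   -1.00724427,  -90.80943343])}
```

View pics/scene0.png

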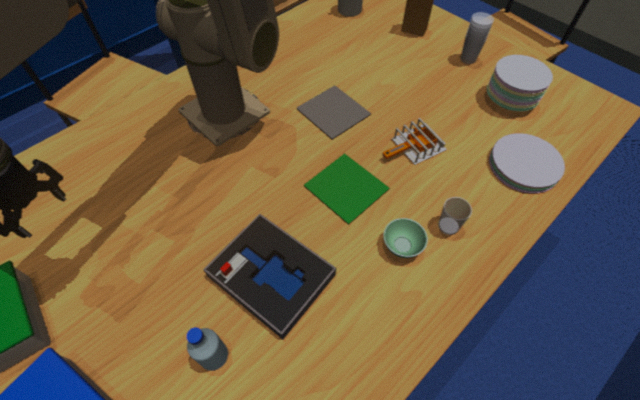

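View pics/top0.png

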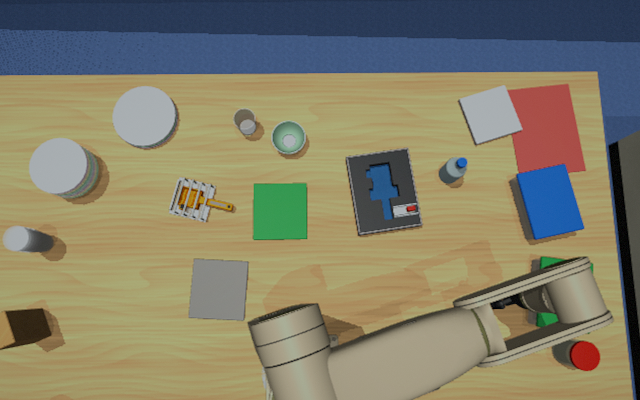

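```bash
cat >> h.py <<'E'
def cam(n):
    c=camera_info(n); f=200/np.tan(np.radians(c["fov_y"]/2))
    return f,c["cx"],c["cy"],np.array(c["origin"]),Rn.from_euler("xyz",c["orientation"],degrees=True).as_matrix()
def ray(n,uv,z):
    f,cx,cy,o,R=cam(n); uv=np.atleast_2d(np.asarray(uv,float))
    d=np.c_[(uv[:,0]-cx)/f,(uv[:,1]-cy)/f,np.ones(len(uv))]@R.T
    return o+d*((z-o[2])/d[:,2])[:,None]
def cloud(n,d):
    f,cx,cy,o,R=cam(n); v,u=np.mgrid[:400,:640]
    return np.stack([(u-cx)/f*d,(v-cy)/f*d,d],-1)@R.T+o
def crop(p,x0,x1,y0,y1,k,name):
    cv2.imwrite(name,cv2.resize(p[y0:y1,x0:x1],None,fx=k,fy=k,interpolation=cv2.INTER_NEAREST))
E
python3 - <<'E'
from h import *
P={n:np.load(n+"0p.npy") for n in("scene","top")}
crop(P["scene"],195,345,205,340,5,"pics/tray_s.png")
crop(P["scene"],370,460,110,175,8,"pics/rack_s.png")
crop(P["top"],160,320,140,260,5,"pics/rack_t.png")
crop(P["top"],335,475,140,240,5,"pics/tray_t.png")
for n in P:
    p=P[n]; X=cloud(n,np.load(n+"0.npy")); hsv=cv2.cvtColor(p,cv2.COLOR_BGR2HSV)
    for nm,lo,hi in(("green",(50,150,60),(70,255,255)),("orange",(8,215,120),(18,255,255)),("blue",(100,150,60),(125,255,255)),("mint",(60,40,60),(90,150,255)),("red",(0,180,120),(6,255,255)),("dark",(0,0,20),(180,90,75))):
        m=cv2.inRange(hsv,lo,hi)
        c,_=cv2.findContours(m,cv2.RETR_EXTERNAL,cv2.CHAIN_APPROX_NONE)
        for k in c:
            if cv2.contourArea(k)>25:
                mm=np.zeros_like(m); cv2.drawContours(mm,[k],-1,255,-1); q=X[(mm>0)&(m>0)]
                print(n,nm,cv2.contourArea(k),np.round(k.mean((0,1))),"med",np.round(np.median(q,0)),"z",np.round(np.percentile(q[:,2],[5,95])))
E
```

```text
scene green 1711.0 [ 10. 308.] med [ 264. -727.   88.] z [85. 90.]
scene green 2880.0 [346. 188.] med [497.  62.   8.] z [ 5. 11.]
scene orange 60.0 [396. 150.] med [517. 246.  33.] z [30. 37.]
scene orange 36.5 [422. 139.] med [533. 364.   8.] z [ 5. 26.]
scene blue 2796.0 [ 51. 386.] med [ 446. -724.   88.] z [85. 90.]
scene blue 168.0 [194. 335.] med [ 607. -473.  170.] z [167. 172.]
scene blue 1013.5 [280. 277.] med [ 572. -251.   12.] z [ 9. 21.]
scene blue 158.0 [253. 258.] med [ 491. -265.   24.] z [21. 27.]
scene blue 30753.5 [560. 297.] med [1188.  677. -750.] z [-756. -743.]
scene blue 638.5 [ 22. 124.] med [-1509.  -573.  -752.] z [-760. -744.]
scene blue 72.5 [16. 90.] med [-1600.  -450.  -633.] z [-651. -624.]
scene blue 134.0 [66. 66.] med [-1604.  -153.  -635.] z [-652. -624.]
scene blue 2064.0 [599.  71.] med [ 657. 2296. -750.] z [-759. -741.]
scene blue 75.0 [157.  48.] med [-1549.   411.  -752.] z [-762. -740.]
scene blue 88.0 [137.  33.] med [-1604.   340.  -635.] z [-654. -625.]
scene blue 358.0 [472.   8.] med [-335. 2345. -751.] z [-760. -741.]
scene blue 44.0 
[... 2113 characters left out ...]
ark 219.0 [563. 351.] med [  54. -761.   69.] z [ 27. 101.]
top dark 313.5 [383. 330.] med [ 169. -155.  666.] z [632. 719.]
top dark 135.0 [281. 312.] med [199.  37. 585.] z [421. 722.]
top dark 75.0 [504. 302.] med [ 207. -500.  346.] z [316. 353.]
top dark 1194.5 [548. 316.] med [ 173. -510.  587.] z [437. 644.]
top dark 314.5 [504. 284.] med [ 251. -410.  615.] z [579. 647.]
top dark 267.5 [ 41. 242.] med [392. 773.  68.] z [ 10. 111.]
top dark 47.5 [527. 222.] med [ 435. -693.   61.] z [49. 84.]
top dark 44.0 [449. 179.] med [ 574. -460.   53.] z [15. 90.]
top dark 4014.5 [386. 194.] med [ 547. -245.   43.] z [36. 49.]
top dark 83.0 [629. 238.] med [  440. -1446.  -664.] z [-678. -652.]
```

View pics/tray_s.png

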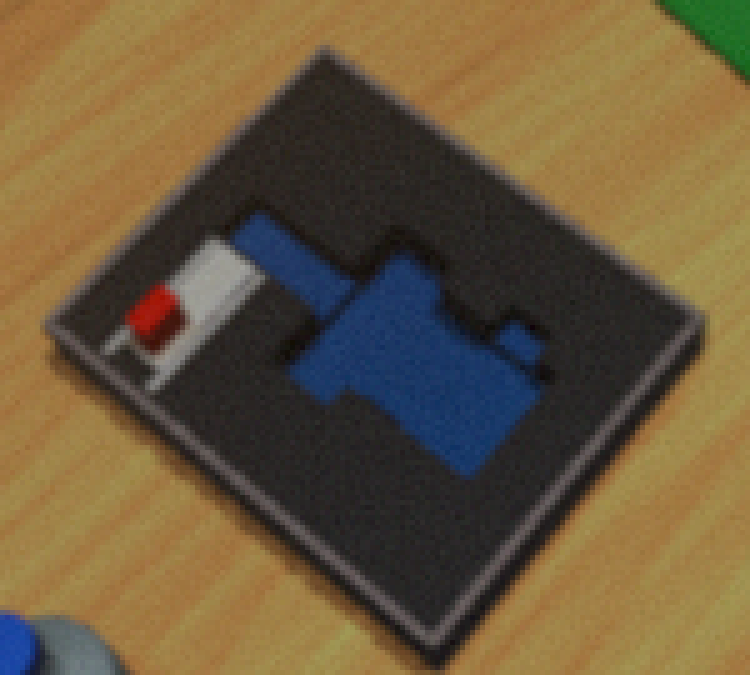

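View pics/rack_s.png

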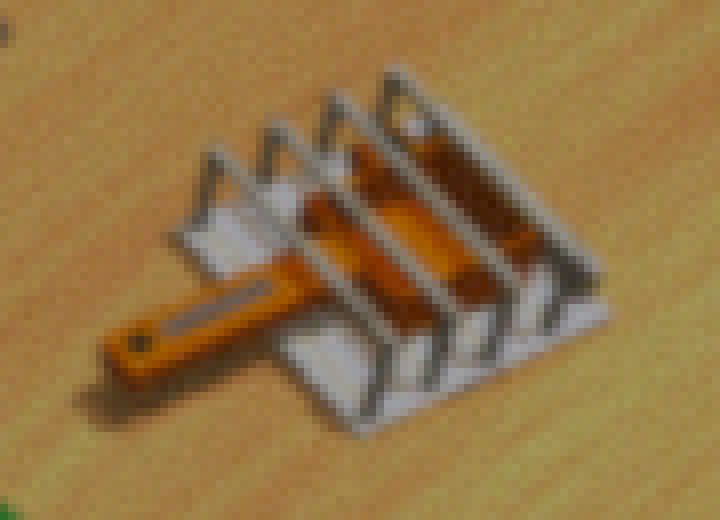

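View pics/rack_t.png

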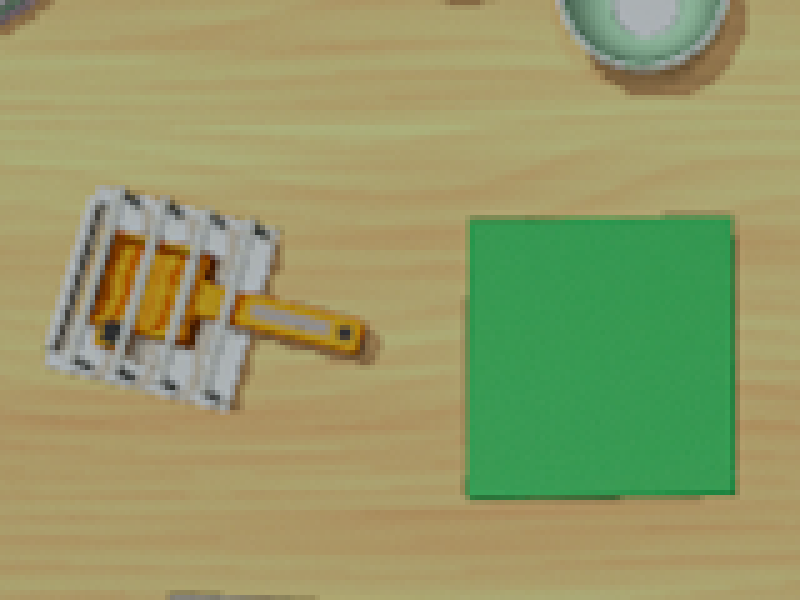

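View pics/tray_t.png

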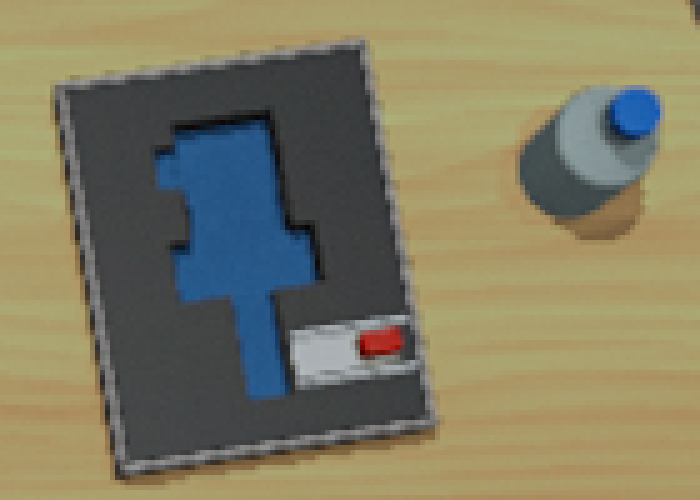

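```bash
python3 - <<'E'
from h import *
P={n:np.load(n+"0p.npy") for n in("scene","top")}
def rect(n,m,z,cl=None):
    c,_=cv2.findContours(m,cv2.RETR_EXTERNAL,cv2.CHAIN_APPROX_NONE); k=max(c,key=cv2.contourArea)
    w=ray(n,k[:,0,:],z)[:,:2].astype(np.float32)
    r=cv2.minAreaRect(w); return r
S=cv2.cvtColor
for n in P:
    p=P[n]; hsv=S(p,cv2.COLOR_BGR2HSV); X=cloud(n,np.load(n+"0.npy"))
    print(n,"board",rect(n,cv2.inRange(hsv,(50,130,40),(70,255,255))*( (abs(X[...,2]-8)<12)&(X[...,0]>350)).astype(np.uint8),8))
    # tray: height
    m=((X[...,2]>34)&(X[...,2]<95)&(abs(X[...,0]-560)<180)&(abs(X[...,1]+250)<160)).astype(np.uint8)*255
    m=cv2.morphologyEx(m,cv2.MORPH_CLOSE,np.ones((25,25)))
    print(n,"tray",rect(n,m,43))
    q=hsv[...,1].copy()
    # handle: orange
    m=cv2.inRange(hsv,(8,170,90),(20,255,255))*((X[...,2]>20)&(X[...,2]<45)&(abs(X[...,0]-530)<60)&(abs(X[...,1]-280)<70)).astype(np.uint8)
    m=cv2.morphologyEx(m,cv2.MORPH_CLOSE,np.ones((3,3)))
    print(n,"orange px",(m>0).sum(),"rect z34",rect(n,m,34))
    cv2.imwrite(f"pics/hm_{n}.png",m[100:260,160:460])
    b=cv2.inRange(hsv,(95,110,50),(125,255,255))*((X[...,2]<40)&(X[...,2]>5)&(abs(X[...,0]-560)<120)&(abs(X[...,1]+250)<100)).astype(np.uint8)
    r=cv2.inRange(hsv,(0,150,70),(8,255,255))*((X[...,2]>40)&(X[...,2]<90)&(abs(X[...,0]-480)<60)&(abs(X[...,1]+330)<60)).astype(np.uint8)
    t=X[(r>0)&(X[...,2]>66)]; print("tab top",len(t),np.median(t,0)if len(t)else 0, "rect",rect(n,r*(X[...,2]>60).astype(np.uint8),75))
    for nm,(x,y),z0,z1 in(("cup",(760,75),20,95),("bowl",(715,50),43,56),("bottle",(610,-465),60,140)):
        a=(abs(X[...,0]-x)<90)&(abs(X[...,1]-y)<90)&(X[...,2]>z0)&(X[...,2]<z1); q=X[a]; print(nm,len(q),np.round(np.percentile(q,[2,50,98],axis=0)).tolist() if len(q) else 0)
E
```

```text
scene board ((492.65838623046875, 65.99334716796875), (175.51148986816406, 166.73434448242188), 0.059132155030965805)
scene tray ((549.655517578125, -258.53533935546875), (252.02264404296875, 201.04676818847656), 7.9554619789123535)
scene orange px 277 rect z34 ((517.9745483398438, 266.1839599609375), (117.52349090576172, 59.514808654785156), 75.1577377319336)
tab top 60 [ 488.46191122 -336.89854097   74.08641154] rect ((489.0445556640625, -336.7169494628906), (14.565386772155762, 23.21061134338379), 7.216434955596924)
cup 1112 [[673.0, -11.0, 21.0], [743.0, 79.0, 43.0], [798.0, 159.0, 89.0]]
bowl 310 [[669.0, -14.0, 43.0], [718.0, 55.0, 49.0], [773.0, 92.0, 52.0]]
bottle 828 [[588.0, -501.0, 64.0], [622.0, -470.0, 112.0], [637.0, -443.0, 136.0]]
top board ((486.80255126953125, 68.17070770263672), (165.5064239501953, 175.43226623535156), 89.52698516845703)
top tray ((545.5254516601562, -255.9871826171875), (251.2709503173828, 201.0), 8.027323722839355)
top orange px 87 rect z34 ((521.1551513671875, 314.1135559082031), (16.760372161865234, 56.01874923706055), 75.73140716552734)
tab top 32 [ 482.14530673 -334.01641505   75.29457869] rect ((482.3013000488281, -333.7793273925781), (21.767242431640625, 12.3162841796875), 89.34576416015625)
cup 578 [[676.0, -8.0, 20.0], [745.0, 60.0, 40.0], [792.0, 162.0, 91.0]]
bowl 173 [[666.0, -11.0, 43.0], [731.0, 40.0, 49.0], [771.0, 93.0, 55.0]]
bottle 345 [[572.0, -492.0, 62.0], [591.0, -457.0, 113.0], [630.0, -439.0, 137.0]]
```

```bash
python3 - <<'E'
from h import *
for n,(x0,x1,y0,y1) in(("scene",(378,412,138,163)),("top",(204,238,196,216))):
    p=np.load(n+"0p.npy");X=cloud(n,np.load(n+"0.npy")); hsv=cv2.cvtColor(p,cv2.COLOR_BGR2HSV)
    m=np.zeros((400,640),np.uint8); m[y0:y1,x0:x1]=1
    zz=X[...,2]
    print(n); 
    # handle top points by height
    a=(m>0)&(zz>28)&(zz<40); q=X[a]; c=q.mean(0); u,s,v=np.linalg.svd(q[:,:2]-c[:2]); d=v[0]; t=(q[:,:2]-c[:2])@d; w=(q[:,:2]-c[:2])@v[1]
    print(len(q),c,"ang",np.degrees(np.arctan2(d[1],d[0])),"len",t.min(),t.max(),"wid",w.min(),w.max(), "minz",np.percentile(q[:,2],[10,50,90]))
    print("ends",c[:2]+d*t.min(),c[:2]+d*t.max())
    for r in range(y0,y1): print(r,' '.join("%3d"%int(z) for z in zz[r,x0:x1]))
E
```

```text
scene
197 [514.26474512 258.78347404  33.15824428] ang -102.71483374341908 len -61.4864225850727 45.725968888054545 wid -11.952742347443202 16.0098425673577 minz [30.46425329 33.27818361 35.60083899]
ends [527.79783053 318.76210159] [504.20051604 214.17881595]
138   1  -1   2  -2   0   0   2   2   1   0   0   1  -4   4   5   3   7   6   4   5   7   4   2   7   5   2   2  45  48  49  19  26  28  32
139  -1  -1   1   0   1   1  -1   3  -2   1  -2  -2  -1   2   0   1   5   2   1   3   4   3   1   4   2   3   1   6  46  51  48  26  23  32
140   0   0   0   2   1  -2   0  -2   1   0   0   1  -5   0   1   0   4   5   1   6   5   1   4   4   0   2   4   3   5  45  50  31  32  34
141   0   0   0   0  -2  -2  -1  -1  -2   3   0   0   0   2   0   0   0   1   2   4   6   4   2   3   4   6   4   4  33  34  45  49  35  31
142   1   0   0  -1  -3 932   2   0  -2  -1  -1   1  -1  -1   0   0   2   4   0   3   4   2   4   4   4   7  31  33  34  32  45  47  50  35
143   0  -1   0  -1   0   0  -2   0   1   0   0   1   0   0   0   0   0  -3   4   5   3   5   4   0  33  32  34  36  31  31  31  46  48  50
[... 5024 characters left out ...]
211   4   2   2   0   1   0   6  -3   1   3  -1   0   3  -2   0   3   1   1  -2   2   3   0   0   2   6   2   3   7   6  -1   1   2   3   0
212   3   2  -4   0   1   2  -1  -2   9   6   5  -1   5   2   3   0  -2   6   2   0 -11  -1  -1   2  -2   0   4   5   0  -6   0  -6   3   5
213   0   8  -1   0  -1  -2   6 1637  -2   0   0   3   2   3   0   3  -2   1   3   0  -1   3  -3   0  12  -2  -7  -5   2   0   3  -5   0   3
214  -3  11   4   3  -2   0  -3  -1   2   4   1   0  -7  -3  -4   1   1   7   0  -3  -3   0   0  -1  -4   6   0   0   0   0   2   2  -4   3
215   2  -4   7  -1   3   0  -5  -4   0  -4  -1   0   0   2   0   2   2   1   2  -5   2  -2   0   0   3   1  -3   1   2   0   1   1  -1   0
```

```bash
python3 - <<'E'
import bench; print([ (k,getattr(bench,k) if not callable(getattr(bench,k)) else '') for k in dir(bench) if not k.startswith('__')])
from h import *
n="scene"; X=cloud(n,np.load(n+"0.npy")); m=np.zeros((400,640),bool); m[144:163,378:408]=1
q=X[m&(X[...,2]>29.5)&(X[...,2]<39)]
r=cv2.minAreaRect(q[:,:2].astype(np.float32)); print(r, cv2.fitLine(q[:,:2].astype(np.float32),cv2.DIST_L2,0,.01,.01).T, q.mean(0))
d=np.array([np.cos(np.radians(75)),np.sin(np.radians(75))]); print("end",((q[:,:2]-q[:,:2].mean(0))@d).min(),q[:,:2].mean(0)+d*((q[:,:2]-q[:,:2].mean(0))@d).min())
print("goal rel tool", Rn.from_euler("xyz",sense()["tcp_rot"],degrees=True).inv().apply(np.array([504,229,80])-sense()["tool_pos"]))
E
```

```text
[('PlanningError', ''), ('camera_info', ''), ('hand_in', ''), ('nose_length', 17.0), ('sense', ''), ('snapshot', '')]
((512.59765625, 254.3598175048828), (81.67998504638672, 23.898168563842773), 73.20457458496094) [[2.7329788e-01 9.6192944e-01 5.1271857e+02 2.5113507e+02]] [512.71855179 251.13507804  33.34686034]
end -37.8717103004246 [502.91663189 214.55381498]
goal rel tool [ 553.16823429 -617.93031432  168.42121633]
```

Emit:
jog_arm(plan=[[[0,0,-52.5],[0.553,-0.618,0.0],1],[[0,0,-52.5],[0.553,-0.618,0.0],1],[[0,0,-52.5],[0.553,-0.618,0.0],1],[[0,0,-52.5],[0.553,-0.618,0.0],1],[[0,0,-52.5],[0.553,-0.618,0.0],1],[[0,0,-52.5],[0.553,-0.618,0.0],1],[[0,0,-52.5],[0.553,-0.618,0.0],1],[[0,0,-52.5],[0.553,-0.618,0.0],1],[[0,0,-52.5],[0.553,-0.618,0.129],1],[[0,0,-52.5],[0.553,-0.618,0.129],1],[[0,0,-52.5],[0.553,-0.618,0.129],1],[[0,0,-52.5],[0.553,-0.618,0.129],1]], force=60)

```text
time: 1.6
tool_pos: [472.2, 139.3, 156.2]
tcp_rot: [180.0, 0.0, 75.0]
ft_force: [0.8, -0.8, 0.3]
finger_gap: 85.3
```

Emit:
jog_arm(plan=[[[0,0,0],[0.05,0.004,0.02],1],[[0,0,0],[0.097,0.0075,0.036],1],[[0,0,0],[0.097,0.0075,0.036],1],[[0,0,0],[0.097,0.0075,0.036],1]])

```text
time: 2.1
tool_pos: [504.0, 228.6, 120.6]
tcp_rot: [-179.9, 0.1, 75.0]
ft_force: [0.1, -0.2, -0.2]
finger_gap: 85.6
```

```bash
python3 - <<'E'
from h import *
s=sense();print(s["tool_pos"],s["tcp_rot"],s["qd"])
for n in("scene","top"):
    p,d=snapshot(n); np.save(f"{n}1.npy",d); np.save(f"{n}1p.npy",p)
    a=(350,450,90,190) if n=="scene" else (160,300,140,260)
    crop(p,*a,6,f"pics/{n}1.png")
E
```

```text
[503.96907433 228.61966082 120.64882248] [-1.79946747e+02  6.17267765e-02  7.50406111e+01] [-1.21190928e+00 -1.71663892e+00  2.76560097e-01  2.54726619e-02
 -8.15312253e-03  6.15892616e-05]
```

View pics/scene1.png

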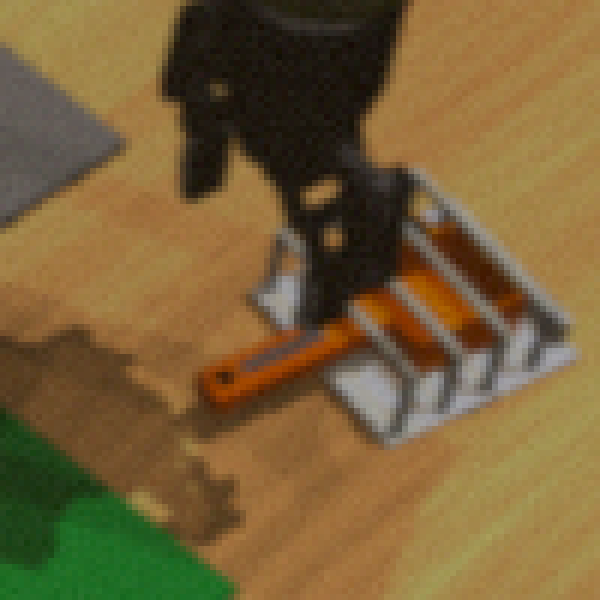

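```bash
cat >> h.py <<'E'
def proj(n,X):
    f,cx,cy,o,R=cam(n); q=(np.atleast_2d(X)-o)@R
    return np.c_[f*q[:,0]/q[:,2]+cx,f*q[:,1]/q[:,2]+cy]
E
python3 - <<'E'
from h import *
t=np.array([504,228.6,120.6]); y=np.array([.966,-.259,0])
for n in("scene","top"):
    print(n,[proj(n,t+y*k+np.array([0,0,-4])).round(1).tolist() for k in(-57,-43,0,43,57)])
    X=cloud(n,np.load(n+"1.npy")); q=X[(np.linalg.norm(X[...,:2]-t[:2],axis=-1)<75)&(X[...,2]>100)&(X[...,2]<170)]
    l=(q[:,:2]-t[:2])@y[:2]; a=(q[:,:2]-t[:2])@np.array([.259,.966])
    for lo,hi in((-75,-30),(30,75)):
        s=(l>lo)&(l<hi)&(q[:,2]<140); print(s.sum(),np.percentile(l[s],[3,50,97]),np.percentile(a[s],[3,50,97]),q[s,2].min())
E
```

```text
scene [[[380.5, 119.4]], [[383.3, 122.5]], [[392.0, 132.4]], [[401.2, 142.7]], [[404.2, 146.1]]]
45 [-52.38094597 -41.92930745 -39.91100059] [-9.47372034 -1.58756523 10.77084818] 115.54538973866579
36 [43.96148383 50.79143175 58.08224456] [-10.31337924  -5.37704239   6.03262889] 116.24393193836056
top [[[217.5, 219.4]], [[218.9, 214.8]], [[222.9, 200.8]], [[227.0, 186.9]], [[228.3, 182.5]]]
7 [-57.82537908 -50.55008245 -45.02249365] [-9.60722772 -5.5904648  -3.06932695] 126.55559809331203Traceback (most recent call last):
  File "<stdin>", line 8, in <module>
    return _quantile_unchecked(
        a, q, axis, out, overwrite_input, method, keepdims, weights)
    return _ureduce(a,
                    func=_quantile_ureduce_func,
    ...<5 lines>...
                    overwrite_input=overwrite_input,
                    method=method)
    r = func(a, **kwargs)
    result = _quantile(arr,
                       quantiles=q,
    ...<2 lines>...
                       out=out,
                       weights=wgt)
    slices_having_nans = np.isnan(arr[-1, ...])
                                  ~~~^^^^^^^^^
IndexError: index -1 is out of bounds for axis 0 with size 0
```

View pics/top1.png

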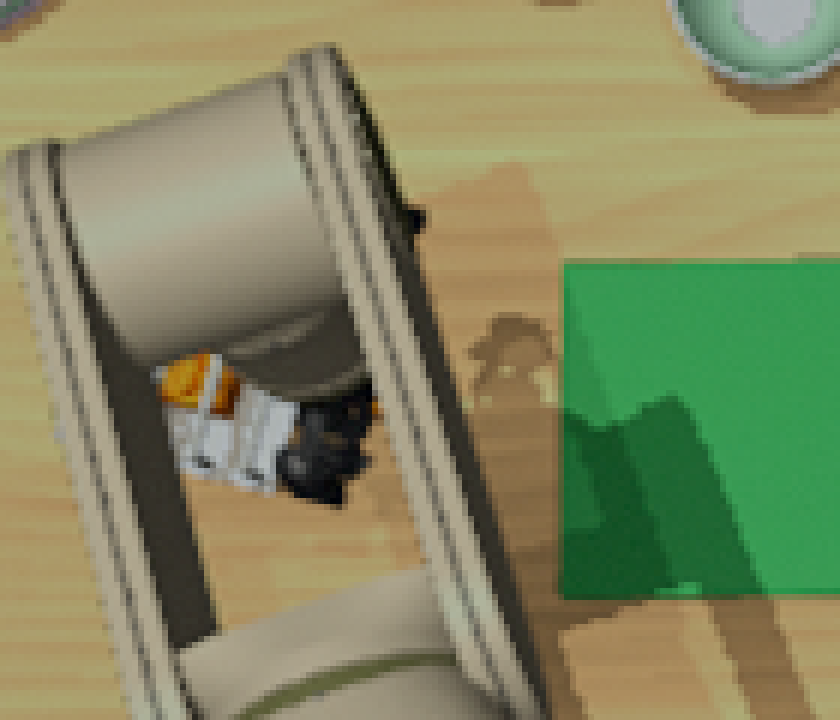

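Emit:
jog_arm(plan=[[[0,0,0],[0.003,0,0.05],1],[[0,0,0],[0.003,0,0.08],1],[[0,0,0],[0.003,0,0.0965],1],[[0,0,0],[0.003,0,0.0965],1],[[0,0,0],[0.003,0,0.0965],-1],[[0,0,0],[0.003,0,0.0965],-1],[[0,0,0],[0.003,0,0.0965],-1],[[0,0,0],[0.003,0,0.0965],-1],[[0,0,0],[0.003,0,0.0965],-1],[[0,0,0],[0.003,0,0.0965],-1]], force=60)

```text
time: 3.45
tool_pos: [505.6, 232.0, 25.0]
tcp_rot: [180.0, -0.0, 75.0]
ft_force: [0.5, 0.5, 3.0]
finger_gap: 20.9
```

Emit:
jog_arm(plan=[[[0,0,0],[-0.01,0,-0.002],-1],[[0,0,0],[-0.03,0,-0.003],-1],[[0,0,0],[-0.055,0,-0.003],-1],[[0,0,0],[-0.08,0,-0.003],-1],[[0,0,0],[-0.105,0,-0.003],-1],[[0,0,0],[-0.125,0,-0.003],-1],[[0,0,0],[-0.125,0,-0.003],-1],[[0,0,0],[-0.125,0,-0.003],-1]])

```text
time: 4.45
tool_pos: [472.6, 110.8, 27.5]
tcp_rot: [-180.0, -0.0, 75.0]
ft_force: [0.2, 0.9, -0.7]
finger_gap: 21.0
```

```bash
python3 - <<'E'
from h import *
s=sense();print(s["tool_pos"],s["tcp_rot"],s["ft_force"],s["wrist_torque"])
for n in("scene",):
    p,d=snapshot(n); np.save(f"{n}2.npy",d); np.save(f"{n}2p.npy",p)
    crop(p,300,460,90,240,5,f"pics/{n}2.png")
E
```

```text
[472.60519623 110.83700025  27.52507383] [-1.79989151e+02 -4.77220648e-03  7.49568701e+01] [ 0.16946659  0.85768547 -0.68288872] [-0.07681838  0.08541606  0.01634195]
```

View pics/scene2.png

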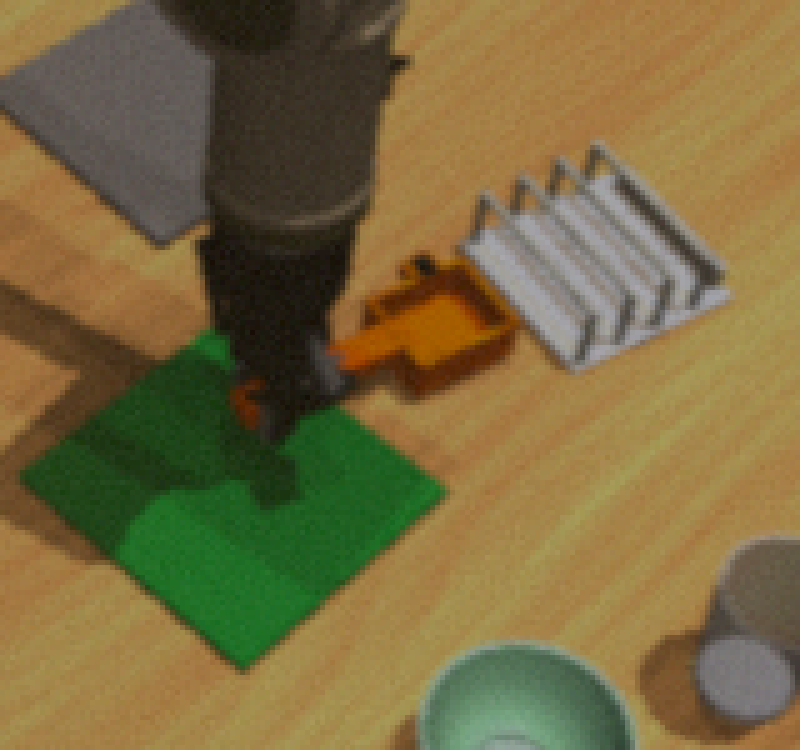

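Emit:
jog_arm(plan=[[[0,0,0],[0,0,-0.02],-1],[[0,0,0],[0,0,-0.045],-1],[[0,0,9],[-0.02,-0.005,-0.045],-1],[[0,0,18],[-0.045,-0.012,-0.045],-1],[[0,0,27],[-0.07,-0.019,-0.045],-1],[[0,0,36],[-0.095,-0.026,-0.045],-1],[[0,0,45],[-0.115,-0.031,-0.045],-1],[[0,0,45],[-0.115,-0.031,-0.045],-1],[[0,0,45],[-0.115,-0.031,-0.045],-1]])

```text
time: 5.62
tool_pos: [413.6, 8.7, 72.8]
tcp_rot: [-180.0, -0.0, 30.2]
ft_force: [-0.5, -0.3, -1.4]
finger_gap: 20.8
```

```bash
python3 - <<'E'
from h import *
s=sense();print(s["tool_pos"],s["tcp_rot"],s["ft_force"],s["wrist_torque"])
for n in("scene",):
    p,d=snapshot(n); np.save(f"{n}3.npy",d); np.save(f"{n}3p.npy",p)
    crop(p,270,430,120,270,5,f"pics/{n}3.png")
    X=cloud(n,d); hsv=cv2.cvtColor(p,cv2.COLOR_BGR2HSV)
    m=(cv2.inRange(hsv,(5,170,60),(20,255,255))>0)&(X[...,2]>40)&(X[...,2]<110); q=X[m]; q=q[q[:,2]>np.percentile(q[:,2],60)]
    print(np.percentile(X[m][:,2],[2,50,98])); 
E
```

```text
[413.61135347   8.65389631  72.77559375] [-1.79998815e+02 -3.67724046e-02  3.01782561e+01] [-0.5426314  -0.28770324 -1.44663808] [-0.01592979  0.09024049  0.06118895]
[51.11626672 69.41985774 84.45302387]
```

View pics/scene3.png

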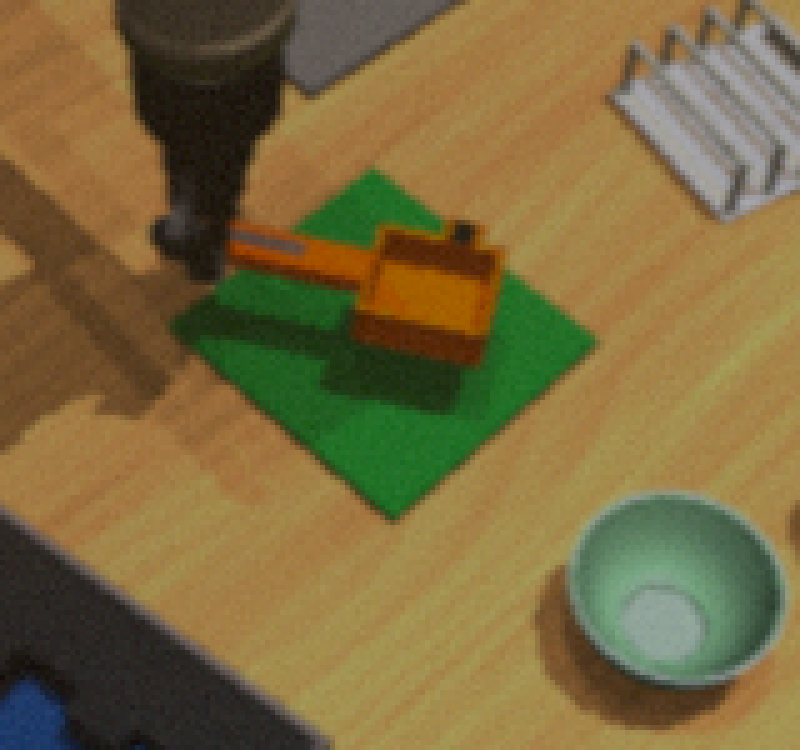

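Emit:
jog_arm(plan=[[[0,0,0],[0,0,0.02],-1],[[0,0,0],[0,0,0.036],-1],[[0,0,0],[0,0,0.042],-1],[[0,0,0],[0,0,0.044],-1],[[0,0,0],[0,0,0.044],-1],[[0,0,0],[0,0,0.044],0],[[0,0,0],[0,0,0.044],0.3],[[0,0,0],[0,0,0.044],0.3],[[0,0,0],[0,0,0.044],0.3],[[0,0,0],[0,0,0.0],0.3],[[0,0,0],[0,0,-0.05],0.3],[[0,0,0],[0,0,-0.05],0.3]])

```text
time: 7.18
tool_pos: [416.5, 7.7, 127.2]
tcp_rot: [179.7, -0.4, 30.0]
ft_force: [0.2, -0.4, -0.1]
finger_gap: 55.8
```

```bash
python3 - <<'E'
from h import *
s=sense();print(s["tool_pos"],s["tcp_rot"],s["ft_force"],s["wrist_torque"])
for n in("scene","top"):
    p,d=snapshot(n); np.save(f"{n}4.npy",d); np.save(f"{n}4p.npy",p)
    crop(p,*((270,430,120,270) if n=="scene" else (220,340,150,270)),5,f"pics/{n}4.png")
E
```

```text
[416.47075991   7.71123849 127.16364333] [179.71147046  -0.39750858  30.00418258] [ 0.19354927 -0.43500014 -0.07616149] [-0.05862026 -0.02597999 -0.03293439]
```

View pics/scene4.png

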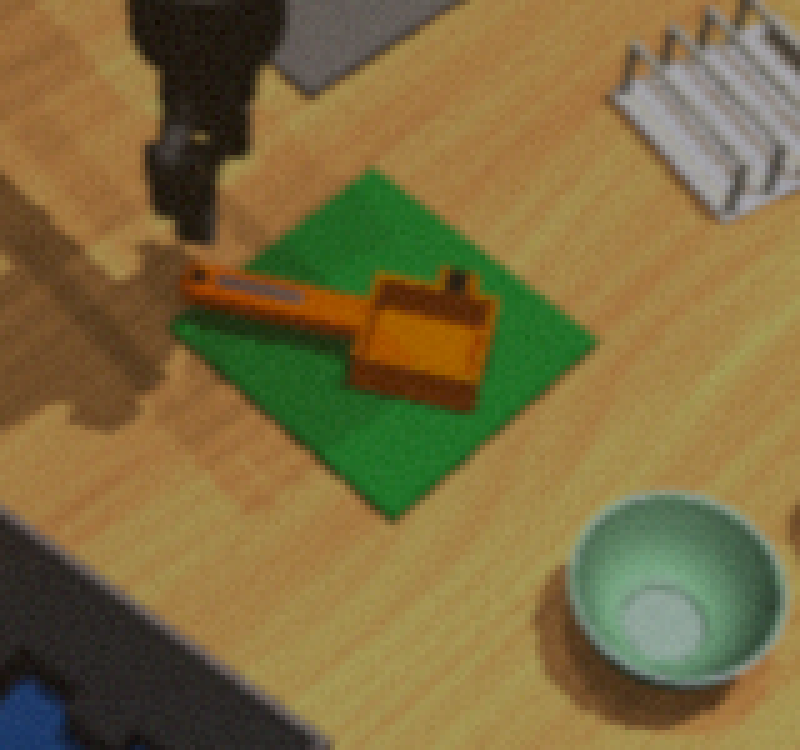

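View pics/top4.png

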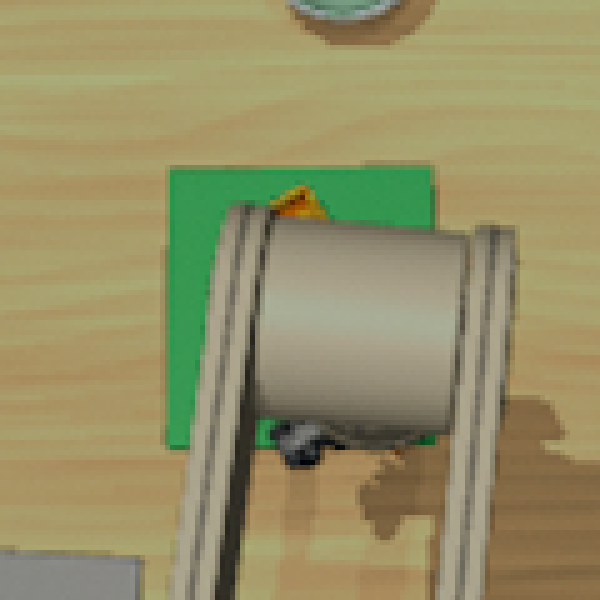

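```bash
cat >> h.py <<'E'
def scoop(n,p,d,ztop,box,tol=4.5):
    X=cloud(n,d); hsv=cv2.cvtColor(p,cv2.COLOR_BGR2HSV)
    m=(cv2.inRange(hsv,(4,140,50),(22,255,255))>0)
    m=cv2.morphologyEx(m.astype(np.uint8),cv2.MORPH_CLOSE,np.ones((5,5)))>0
    b=np.zeros_like(m); b[box[2]:box[3],box[0]:box[1]]=1
    return X[m&b&(abs(X[...,2]-ztop)<tol)]
E
python3 - <<'E'
from h import *
p=np.load("scene4p.npy"); d=np.load("scene4.npy")
q=scoop("scene",p,d,38,(295,375,160,210))
u=np.array([np.cos(np.radians(30)),np.sin(np.radians(30))]); v=np.array([-u[1],u[0]]); t0=np.array([413.6,8.65])
a=(q[:,:2]-t0)@u; l=(q[:,:2]-t0)@v
print(len(q),"a",np.percentile(a,[0,1,99,100]))
for lo in range(-20,160,10):
    s=(a>=lo)&(a<lo+10)
    if s.any(): print(lo,s.sum(),"lat",l[s].min().round(1),np.median(l[s]).round(1),l[s].max().round(1))
h=(a<80)
f=np.polyfit(a[h],l[h],1); print("handle fit slope deg",np.degrees(np.arctan(f[0])),f[1])
E
```

```text
401 a [-16.09851237 -13.217223   157.77797998 158.46505259]
-20 13 lat -11.4 -4.7 10.3
-10 24 lat -12.3 -1.3 12.3
0 23 lat -11.6 -2.2 9.9
10 25 lat -12.9 -1.7 10.1
20 24 lat -10.8 -1.9 10.0
30 23 lat -11.1 -2.9 11.4
40 26 lat -11.9 -2.9 10.2
50 24 lat -10.3 -0.5 9.0
60 24 lat -11.2 -1.3 11.7
70 21 lat -9.8 -0.8 8.8
80 28 lat -23.6 0.5 28.5
90 29 lat -30.5 -2.8 29.8
100 9 lat -30.6 -25.3 29.8
110 17 lat -31.1 25.9 33.1
120 22 lat -28.9 28.4 40.2
130 25 lat -29.5 29.6 39.6
140 16 lat -30.8 1.8 38.9
150 28 lat -28.2 -3.9 31.8
handle fit slope deg 0.5889927940626347 -1.8846979156819552
```

```bash
python3 - <<'E'
from h import *
s=sense();print(s["tool_pos"],s["tcp_rot"],s["qd"],s["time"])
E
```

```text
[413.60700316   8.00622452 122.95869966] [ 1.79947651e+02 -7.28734297e-02  3.00040695e+01] [-0.02999657  1.55509616  1.85562167 -0.00686464 -0.22460803 -0.0894565 ] 7.275
```

Emit:
jog_arm(plan=[[[0,0,0],[0.04,0,0.02],0.3],[[0,0,0],[0.064,0,0.05],0.3],[[0,0,0],[0.064,0,0.08],0.3],[[0,0,0],[0.064,0,0.0935],0.3],[[0,0,0],[0.064,0,0.0935],0.3],[[0,0,0],[0.064,0,0.0935],-1],[[0,0,0],[0.064,0,0.0935],-1],[[0,0,0],[0.064,0,0.0935],-1],[[0,0,0],[0.064,0,0.0935],-1],[[0,0,0],[0.064,0,0.0935],-1]], force=80)

```text
time: 8.52
tool_pos: [469.7, 39.9, 30.6]
tcp_rot: [179.9, -0.1, 30.0]
ft_force: [-2.1, -0.0, 7.3]
finger_gap: 20.9
```

Emit:
jog_arm(plan=[[[0,0,0],[0,0,-0.02],-1],[[0,0,0],[0,0,-0.05],-1],[[0,0,0],[0,0,-0.08],-1],[[0,0,0],[0,0,-0.08],-1],[[0,0,4],[-0.015,0.045,-0.08],-1],[[0,0,8],[-0.03,0.095,-0.08],-1],[[0,0,13],[-0.045,0.145,-0.08],-1],[[0,0,18],[-0.06,0.195,-0.08],-1],[[0,0,22],[-0.075,0.245,-0.08],-1],[[0,0,22],[-0.0885,0.2933,-0.08],-1],[[0,0,22],[-0.0885,0.2933,-0.08],-1],[[0,0,22],[-0.0885,0.2933,-0.08],-1]])

```text
time: 10.02
tool_pos: [537.6, -257.5, 107.4]
tcp_rot: [-179.9, 0.1, 8.0]
ft_force: [0.6, 1.1, -2.5]
finger_gap: 20.6
```

```bash
python3 - <<'E'
from h import *
for n in("scene","top"):
    p,d=snapshot(n); np.save(f"{n}5.npy",d); np.save(f"{n}5p.npy",p)
    crop(p,*((180,340,190,340) if n=="scene" else (320,440,130,250)),5,f"pics/{n}5.png")
s=sense();print(s["tool_pos"],s["tcp_rot"],s["ft_force"],s["wrist_torque"],s["qd"],s["time"])
E
```

```text
[ 538.01952362 -256.77963922  108.12076453] [-1.79922796e+02  7.00724658e-02  8.06039964e+00] [-0.27155321  0.33984577 -0.80668362] [-0.03416956  0.07323275  0.01780081] [ 0.39627231 -0.64319008 -0.17739972 -0.15010566  0.0332873  -0.06607477] 10.125
```

View pics/scene5.png

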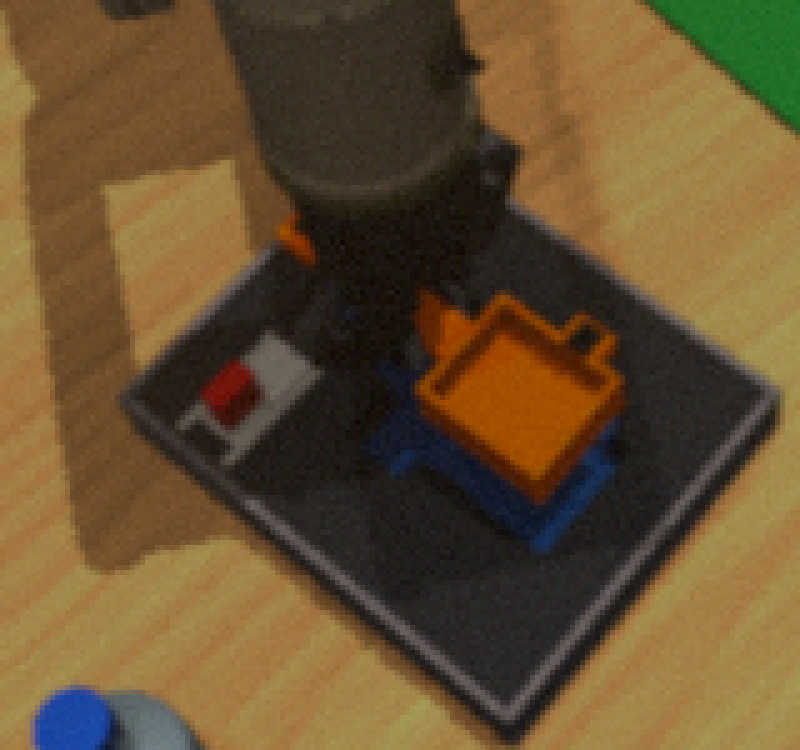

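View pics/top5.png

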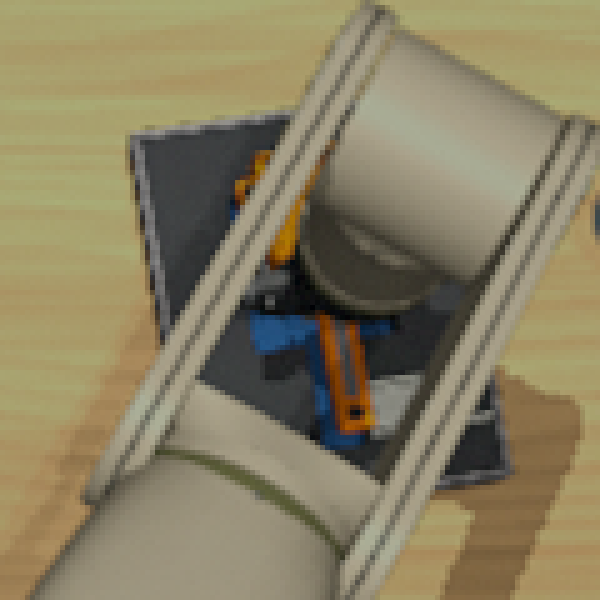

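Emit:
jog_arm(plan=[[[0,0,0],[0,0,0.02],-1],[[0,0,0],[0,0,0.039],-1],[[0,0,0],[0,0,0.039],-1],[[0,0,0],[0,0,0.039],-1],[[0,0,0],[0,0,0.039],-1]])

```text
time: 10.75
tool_pos: [539.1, -258.5, 70.8]
tcp_rot: [180.0, -0.1, 8.0]
ft_force: [0.9, -0.2, -2.6]
finger_gap: 20.9
```

```bash
cat > meas.py <<'E'
from h import *
def rng(v): return np.percentile(v,[1.5,98.5])
def meas(tag,ztop=None,ns=("scene",)):
    s=sense(); T=np.array(s["tool_pos"]); yaw=s["tcp_rot"][2]
    print("tcp",T.round(2),np.round(s["tcp_rot"],2),"F",np.round(s["ft_force"],1),"t",s["time"])
    zt=ztop or T[2]+7.4
    for n in ns:
        D=[];
        for i in range(3):
            p,d=snapshot(n); d=d.copy(); D.append(np.where(d>0,d,np.nan))
        d=np.nanmedian(np.array(D),0); np.save(f"{n}{tag}.npy",d); np.save(f"{n}{tag}p.npy",p)
        X=cloud(n,d); hsv=cv2.cvtColor(p,cv2.COLOR_BGR2HSV)
        m=cv2.inRange(hsv,(3,140,40),(22,255,255))
        near=(np.linalg.norm(X[...,:2]-T[:2],axis=-1)<150)
        q=X[(m>0)&near&(abs(X[...,2]-zt)<6)]
        print(n,"rim pts",len(q),"z",np.percentile(q[:,2],[5,50,95]).round(1))
        a=np.radians(8); u=np.array([np.cos(a),np.sin(a)]); v=np.array([-u[1],u[0]])
        A=(q[:,:2]-T[:2])@u; L=(q[:,:2]-T[:2])@v
        B=A>15
        A,L,Q=A[B],L[B],q[B]
        r=cv2.minAreaRect(Q[L<31][:,:2].astype(np.float32)); print(" rect",np.round(r[0],1),np.round(r[1],1),round(r[2],2))
        print(" bowl A",rng(A).round(1),"L",rng(L[A>55]).round(1), "far mid",rng(L[A>rng(A)[1]-6]).round(1))
        # plane fit
        c=np.linalg.lstsq(np.c_[A,L,np.ones(len(A))],Q[:,2],rcond=None)[0]; print(" slope deg along/lat",np.degrees(c[:2]).round(2),"z at 0",c[2].round(1))
    return s
E
python3 - <<'E'
from meas import *
meas("6",ns=("scene","top"))
crop(np.load("scene6p.npy"),180,340,190,340,5,"pics/scene6.png")
E
```

```text
tcp [ 539.13 -258.47   70.84] [ 1.7996e+02 -5.0000e-02  8.0100e+00] F [ 0.9 -0.2 -2.6] t 10.75
scene rim pts 442 z [73.6 77.3 79.4]
 rect [ 593.5 -249.4] [79.6 59.1] 8.32
 bowl A [16.3 94. ] L [-27.8  44.8] far mid [-27.5  31.7]
 slope deg along/lat [-0.11  0.28] z at 0 77.2
top rim pts 138 z [74.8 78.8 82.5]
 rect [ 591.8 -222.1] [63.   3.1] 6.86
 bowl A [26.1 89.2] L [27.3 47.8] far mid [26.7 33.4]
 slope deg along/lat [-0.29  4.71] z at 0 75.5
```

View pics/scene6.png

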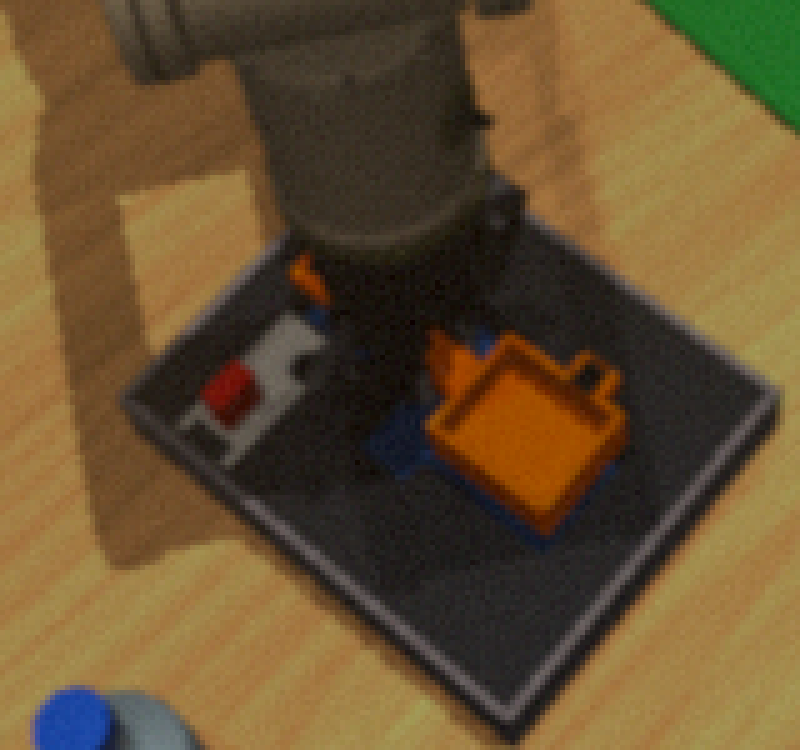

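```bash
python3 - <<'E'
from h import *
a=np.radians(8); u=np.array([np.cos(a),np.sin(a)]); v=np.array([-u[1],u[0]])
T0=np.array([547.6,-257.3])
for n in("scene","top"):
    p=np.load(n+"0p.npy"); K=4
    big=cv2.resize(p,None,fx=K,fy=K,interpolation=cv2.INTER_CUBIC); hsv=cv2.cvtColor(big,cv2.COLOR_BGR2HSV)
    m=cv2.inRange(hsv,(98,110,0),(125,255,255))
    vv,uu=np.nonzero(m); px=np.c_[(uu+.5)/K-.5,(vv+.5)/K-.5]
    for z in(42,12):
        w=ray(n,px,z)[:,:2]; k=(np.linalg.norm(w-T0,axis=1)<125); w=w[k]-T0; A=w@u; L=w@v
        print(n,"z",z)
        for lo,hi in((-80,-75),(-65,-40),(-22,-5),(35,45),(48,72),(75,85)):
            s=(A>lo)&(A<hi)
            if s.sum()>20:
                # per-bin extremes
                mn=[];mx=[]
                for b in np.arange(lo,hi,2.5):
                    ss=(A>=b)&(A<b+2.5)
                    if ss.sum()>3: mn.append(L[ss].min());mx.append(L[ss].max())
                print("  A",lo,hi,"L",np.median(mn).round(1),np.median(mx).round(1))
        for lo,hi in((-20,20),(-5,5),(35,44)):
            mn=[];mx=[]
            for b in np.arange(lo,hi,2.5):
                ss=(L>=b)&(L<b+2.5)
                if ss.sum()>3: mn.append(A[ss].min());mx.append(A[ss].max())
            if mn: print("  L",lo,hi,"A",np.median(mn).round(1),np.median(mx).round(1))
    # tray by z>40
    X=cloud(n,np.load(n+"0.npy"))
    g=cv2.cvtColor(big,cv2.COLOR_BGR2HSV)[...,1]; mm=(g<120).astype(np.uint8)*255
    mm=cv2.morphologyEx(mm,cv2.MORPH_OPEN,np.ones((5,5)))
    vv,uu=np.nonzero(mm); w=ray(n,np.c_[(uu+.5)/K-.5,(vv+.5)/K-.5],43)[:,:2]-T0; A=w@u;L=w@v
    def ext(P,Q,lo,hi,side):
        r=[]
        for b in np.arange(lo,hi,3):
            s=(Q>=b)&(Q<b+3)&(abs(P)<145)&(abs(P)>70)&(P*side>0)
            if s.any(): r.append(side*np.max(side*P[s]))
        return np.median(r).round(1)
    print(" tray x",ext(A,L,-80,80,-1),ext(A,L,-80,80,1),"y",ext(L,A,-100,100,-1),ext(L,A,-100,100,1))
E
```

```text
scene z 42
  A -80 -75 L -14.4 6.8
  A -65 -40 L -14.6 6.7
  A -22 -5 L -47.2 33.4
  A 35 45 L -33.2 21.8
  A 48 72 L -34.6 39.9
  A 75 85 L -34.2 23.7
  L -20 20 A -83.3 88.0
  L -5 5 A -84.3 87.8
  L 35 44 A 52.3 73.6
scene z 12
  A -80 -75 L -6.7 15.0
  A -65 -40 L -7.4 15.1
  A -22 -5 L -41.5 43.8
  A 35 45 L -27.6 38.9
  A 48 72 L -27.7 48.9
  A 75 85 L -26.8 30.0
  L -20 20 A -97.8 79.5
  L -5 5 A -98.6 79.5
  L 35 44 A -26.2 66.5
 tray x -125.8 132.7 y -106.2 99.3
top z 42
  A -80 -75 L -12.7 13.5
  A -65 -40 L -12.4 13.3
  A -22 -5 L -43.2 45.6
  A 35 45 L -29.6 32.6
  A 48 72 L -30.0 46.0
  A 75 85 L -29.6 31.1
  L -20 20 A -94.6 80.8
  L -5 5 A -94.9 80.7
  L 35 44 A -28.6 68.9
top z 12
  A -80 -75 L -17.6 8.9
  A -65 -40 L -17.5 8.8
  A -22 -5 L -49.0 41.7
  A 35 45 L -34.3 26.9
  A 48 72 L -35.6 42.3
  A 75 85 L -34.8 27.7
  L -20 20 A -91.4 87.2
  L -5 5 A -91.8 87.2
  L 35 44 A -23.4 74.2
 tray x -144.9 144.9 y -144.9 144.9
```

```bash
cat > sil.py <<'E'
from h import *
a=np.radians(8); u=np.array([np.cos(a),np.sin(a)]); v=np.array([-u[1],u[0]])
T0=np.array([547.6,-257.3])
def sil(n,tag,zs,K=4):
    p=np.load(n+tag+"p.npy"); big=cv2.resize(p,None,fx=K,fy=K,interpolation=cv2.INTER_CUBIC); hsv=cv2.cvtColor(big,cv2.COLOR_BGR2HSV)
    m=cv2.inRange(hsv,(3,150,35),(22,255,255))
    # keep orange blobs near tray only (exclude wood by saturation)
    m=cv2.morphologyEx(m,cv2.MORPH_OPEN,np.ones((5,5)))
    vv,uu=np.nonzero(m); px=np.c_[(uu+.5)/K-.5,(vv+.5)/K-.5]
    for z in zs:
        w=ray(n,px,z)[:,:2]-T0; k=np.linalg.norm(w-np.array([20,3]),axis=1)<110; w=w[k];A=w@u;L=w@v
        print(n,"z",z)
        for lo,hi in((20,30),(30,40),(40,46),(55,64),(74,82)):
            mn=[];mx=[]
            for b in np.arange(lo,hi,2):
                s=(A>=b)&(A<b+2)
                if s.sum()>3: mn.append(L[s].min());mx.append(L[s].max())
            if mn: print("  A",lo,hi,"L",np.median(mn).round(1),np.median(mx).round(1), "rng",np.ptp(mn).round(1),np.ptp(mx).round(1))
        for lo,hi in((-25,-15),(-10,10),(12,25)):
            mx=[];mn=[]
            for b in np.arange(lo,hi,2):
                s=(L>=b)&(L<b+2)
                if s.sum()>3: mx.append(A[s].max()); mn.append(A[s].min())
            if mx: print("  L",lo,hi,"A",np.median(mn).round(1),np.median(mx).round(1))
E
python3 - <<'E'
from sil import *
sil("scene","6",(77,47)); sil("top","6",(77,))
E
```

```text
scene z 77
  A 20 30 L -33.8 98.1 rng 2.9 4.1
  A 30 40 L -35.2 33.4 rng 0.7 58.5
  A 40 46 L -35.5 33.0 rng 0.2 0.9
  A 55 64 L -34.9 92.7 rng 0.4 47.5
  A 74 82 L -34.7 34.4 rng 0.2 6.2
  L -25 -15 A 13.5 92.8
  L -10 10 A -89.4 92.8
  L 12 25 A 13.9 93.6
scene z 47
  A 20 30 L -109.1 42.9 rng 81.6 60.8
  A 30 40 L -28.3 47.8 rng 80.8 14.1
  A 40 46 L -28.1 57.0 rng 79.8 0.5
  A 55 64 L -27.7 56.2 rng 0.4 4.6
  A 74 82 L -27.5 39.3 rng 0.5 6.1
  L -25 -15 A 2.5 84.2
  L -10 10 A -89.4 84.2
  L 12 25 A -27.3 84.2
top z 77
  A 20 30 L 18.0 32.2 rng 1.3 6.9
  A 30 40 L 16.2 24.2 rng 2.1 6.2
  A 40 46 L 11.7 19.0 rng 3.1 3.1
  A 55 64 L 41.6 48.2 rng 8.4 1.1
  A 74 82 L 24.8 35.2 rng 3.4 2.6
  L -10 10 A -89.4 -29.5
  L 12 25 A 15.7 47.9
```

```bash
python3 - <<'E'
from sil import *
for n in("top","scene"):
    p=np.load(n+"6p.npy"); K=4; big=cv2.resize(p,None,fx=K,fy=K,interpolation=cv2.INTER_CUBIC); hsv=cv2.cvtColor(big,cv2.COLOR_BGR2HSV)
    m=cv2.inRange(hsv,(3,150,35),(22,255,255)); 
    vv,uu=np.nonzero(m); w=ray(n,np.c_[(uu+.5)/K-.5,(vv+.5)/K-.5],77)[:,:2]-T0; A=w@u;L=w@v
    k=(A>-110)&(A<-15)&(abs(L)<25); 
    for b in np.arange(-110,-15,5):
        s=k&(A>=b)&(A<b+5)
        if s.sum()>5: print(n,b,s.sum(),L[s].min().round(1),L[s].max().round(1))
    if k.any(): print(n,"A end",A[k].min())
crop(np.load("top6p.npy"),340,440,140,240,6,"pics/top6.png")
E
```

```text
top -95 116 -9.7 11.9
top -90 198 -10.9 12.3
top -85 157 -11.0 12.3
top -80 193 -10.2 12.2
top -75 178 -11.0 12.7
top -70 129 -10.8 12.6
top -65 135 -10.6 12.7
top -60 136 -10.7 13.0
top -55 143 -11.5 13.0
top -50 141 -11.1 12.9
top -45 140 -11.0 13.2
top -40 134 -10.7 13.0
top -35 132 -9.9 13.3
top -30 90 -9.7 13.1
top -25 70 4.0 13.7
top A end -93.49025825613339
scene -110 20 -1.7 7.7
scene -95 83 -11.3 4.2
scene -90 233 -14.0 10.7
scene -85 186 -15.8 7.9
scene -80 175 -16.0 -1.4
scene -75 168 -16.0 -2.5
scene -70 125 -15.4 -4.4
scene -65 64 -13.1 22.6
scene -60 14 21.6 23.5
scene -20 26 4.8 11.5
scene A end -109.9995611947051
```

View pics/top6.png

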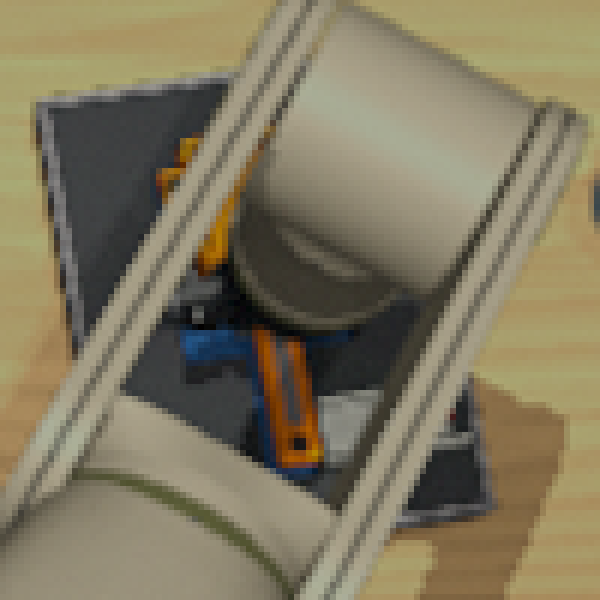

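Emit:
jog_arm(plan=[[[0,0,1.1],[0.002,0.003,0.001],-1],[[0,0,1.1],[0.002,0.003,0.003],-1],[[0,0,1.1],[0.002,0.003,0.003],-1],[[0,0,1.1],[0.002,0.003,0.003],-1]])

```text
time: 11.55
tool_pos: [540.9, -260.8, 67.0]
tcp_rot: [-180.0, 0.0, 6.9]
ft_force: [-0.7, 0.4, -0.8]
finger_gap: 20.7
```

```bash
python3 - <<'E'
from meas import *
meas("7",ns=("scene","top"))
from sil import *
sil("scene","7",(74,44))
for n in("top",):
    p=np.load(n+"7p.npy"); K=4; big=cv2.resize(p,None,fx=K,fy=K,interpolation=cv2.INTER_CUBIC); hsv=cv2.cvtColor(big,cv2.COLOR_BGR2HSV)
    m=cv2.inRange(hsv,(3,150,35),(22,255,255)); 
    vv,uu=np.nonzero(m); w=ray(n,np.c_[(uu+.5)/K-.5,(vv+.5)/K-.5],74)[:,:2]-T0; A=w@u;L=w@v
    k=(A>-110)&(A<-15)&(abs(L)<25); 
    for b in np.arange(-95,-25,10):
        s=k&(A>=b)&(A<b+10)
        if s.sum()>5: print(n,b,s.sum(),L[s].min().round(1),L[s].max().round(1))
    print(n,"A end",A[k].min())
crop(np.load("scene7p.npy"),200,320,220,320,6,"pics/scene7.png")
E
```

```text
tcp [ 540.93 -260.8    66.96] [-1.7999e+02  1.0000e-02  6.9100e+00] F [-0.7  0.4 -0.8] t 11.55
scene rim pts 447 z [69.8 73.6 75.7]
 rect [ 595.3 -252.4] [78.9 60.2] 7.82
 bowl A [16.4 93.9] L [-29.3  43.4] far mid [-29.2  29.8]
 slope deg along/lat [-0.43  0.37] z at 0 73.5
top rim pts 140 z [71.  74.8 77.9]
 rect [ 596.3 -224.2] [63.   4.1] 4.02
 bowl A [26.2 91.2] L [25.4 46.7] far mid [24.5 31.7]
 slope deg along/lat [-0.92 -2.9 ] z at 0 76.7
scene z 74
  A 20 30 L -36.4 98.5 rng 2.9 4.8
  A 30 40 L -39.5 29.4 rng 1.8 63.3
  A 40 46 L -39.9 99.5 rng 0.5 6.3
  A 55 64 L -39.5 94.5 rng 1.0 52.9
  A 74 82 L -39.1 33.2 rng 0.5 12.3
  L -25 -15 A 15.0 94.5
  L -10 10 A -88.1 94.5
  L 12 25 A 17.0 95.0
scene z 44
  A 20 30 L -109.6 38.7 rng 0.4 64.5
  A 30 40 L -108.4 106.4 rng 76.1 59.1
  A 40 46 L -33.2 52.4 rng 0.4 1.2
  A 55 64 L -32.5 52.8 rng 0.8 1.8
  A 74 82 L -32.7 37.7 rng 0.8 2.9
  L -25 -15 A 3.9 85.7
  L -10 10 A -89.4 86.0
  L 12 25 A -23.8 86.2
top -95 247 -12.0 10.8
top -85 333 -11.6 11.0
top -75 315 -11.6 11.3
top -65 255 -12.6 10.7
top -55 281 -13.0 11.4
top -45 275 -13.5 11.2
top -35 232 -11.8 11.2
top A end -92.40924549537041
```

View pics/scene7.png

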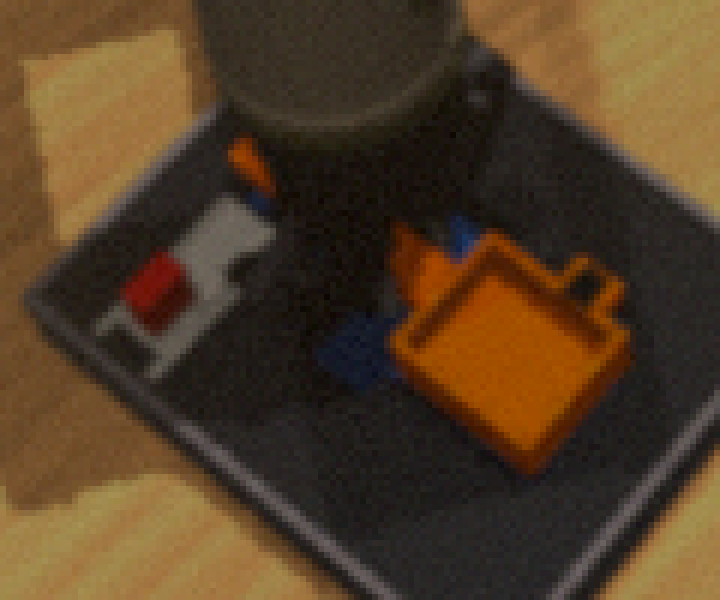

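Emit:
jog_arm(plan=[[[0,0,0],[0,0,0.004],-1],[[0,0,0],[0,0,0.008],-1],[[0,0,0],[0,0,0.012],-1],[[0,0,0],[0,0,0.015],-1],[[0,0,0],[0,0,0.015],-1]], force=100)

```text
time: 12.48
tool_pos: [541.8, -260.8, 52.6]
tcp_rot: [180.0, -0.1, 6.9]
ft_force: [2.2, 2.2, 1.6]
finger_gap: 19.9
```

Emit:
jog_arm(plan=[[[0,0,0],[0,0,0.004],-1],[[0,0,0],[0,0,0.008],-1],[[0,0,0],[0,0,0.012],-1],[[0,0,0],[0,0,0.015],-1],[[0,0,0],[0,0,0.015],-1]])

```text
time: 13.1
tool_pos: [541.6, -260.8, 37.4]
tcp_rot: [180.0, -0.1, 6.9]
ft_force: [2.4, 3.3, 1.8]
finger_gap: 19.9
```

```bash
python3 - <<'E'
from meas import *
meas("8")
crop(np.load("scene8p.npy"),200,320,220,320,6,"pics/scene8.png")
E
```

```text
tcp [ 541.63 -260.8    37.41] [ 1.7998e+02 -7.0000e-02  6.9200e+00] F [2.4 3.3 1.8] t 13.1
scene rim pts 418 z [40.6 43.9 46. ]
 rect [ 596.1 -253.8] [79.8 63. ] 7.78
 bowl A [16.7 94.6] L [-31.4  44.1] far mid [-28.1  29.4]
 slope deg along/lat [0.23 0.16] z at 0 43.4
```

View pics/scene8.png

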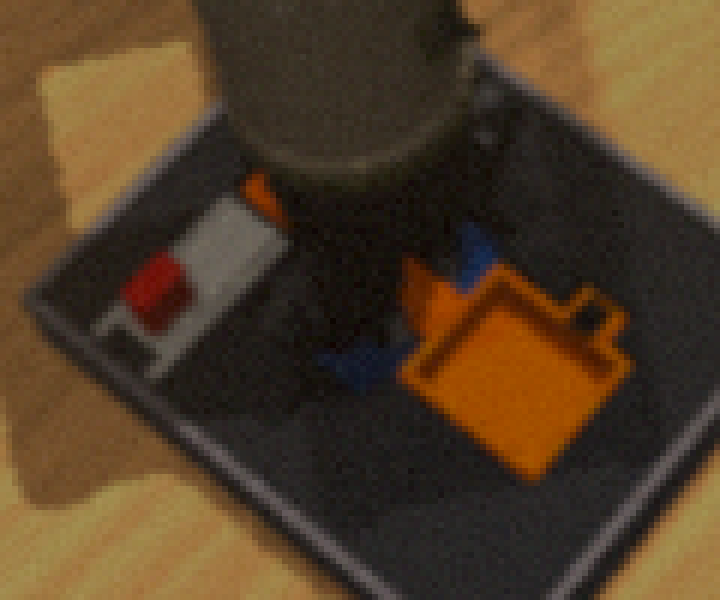

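Emit:
jog_arm(plan=[[[0,0,0],[0,0,0.002],-1],[[0,0,0],[0,0,0.003],-1],[[0,0,0],[0,0,0.004],-1],[[0,0,0],[0,0,0.004],-1]])

```text
time: 13.75
tool_pos: [541.3, -261.0, 34.6]
tcp_rot: [180.0, -0.0, 6.9]
ft_force: [-3.7, 5.4, 15.7]
finger_gap: 20.5
```

```bash
python3 - <<'E'
from meas import *
meas("9")
E
```

```text
tcp [ 541.31 -260.95   34.61] [ 1.7999e+02 -2.0000e-02  6.9100e+00] F [-3.7  5.4 15.7] t 13.75
scene rim pts 430 z [37.5 41.4 43.7]
 rect [ 596.4 -253.8] [80.9 62.7] 8.12
 bowl A [16.3 94.8] L [-31.7  44.2] far mid [-28.8  29.4]
 slope deg along/lat [0.86 0.23] z at 0 40.4
```

Emit:
jog_arm(plan=[[[0,0,0],[0,0,0.002],-1],[[0,0,0],[0,0,0.003],-1],[[0,0,0],[0,0,0.003],-1]])

```text
time: 14.28
tool_pos: [541.2, -261.1, 34.2]
tcp_rot: [180.0, 0.0, 6.9]
ft_force: [-17.9, 11.9, 38.7]
finger_gap: 20.0
```

```bash
python3 - <<'E'
from meas import *
meas("10",42)
E
```

```text
tcp [ 541.18 -261.07   34.24] [1.7999e+02 2.0000e-02 6.9200e+00] F [-17.9  11.9  38.7] t 14.275
scene rim pts 428 z [37.3 41.6 43.9]
 rect [ 595.9 -253.9] [80.2 63.1] 8.09
 bowl A [16.3 95.1] L [-32.   44.4] far mid [-28.4  29.6]
 slope deg along/lat [ 1.32 -0.05] z at 0 40.1
```

Emit:
jog_arm(plan=[[[0,0,0],[0,0,-0.003],-1],[[0,0,0],[0,0,-0.003],0],[[0,0,0],[0,0,-0.003],0],[[0,0,0],[0,0,-0.003],0],[[0,0,0],[0,0,-0.003],0],[[0,0,0],[0,0,-0.04],0],[[0,0,0],[0,0,-0.09],0],[[0,0,0],[-0.1,0,-0.12],0],[[0,0,0],[-0.1,0,-0.12],0],[[0,0,0],[-0.1,0,-0.12],0]])

```text
time: 15.68
tool_pos: [440.3, -273.6, 151.2]
tcp_rot: [179.9, -0.0, 6.8]
ft_force: [0.6, 0.3, 0.3]
finger_gap: 42.9
```

```bash
python3 - <<'E'
from h import *
s=sense();print(s["tool_pos"],s["tcp_rot"],s["ft_force"],s["time"],s["finger_gap"])
T0=np.array([547.6,-257.3]); a=np.radians(8); u=np.array([np.cos(a),np.sin(a)]); v=np.array([-u[1],u[0]])
for n in("scene","top"):
    D=[]
    for i in range(3):
        p,d=snapshot(n); D.append(np.where(d>0,d,np.nan))
    d=np.nanmedian(np.array(D),0); np.save(f"{n}11.npy",d); np.save(f"{n}11p.npy",p)
    crop(p,*((200,340,205,335) if n=="scene" else (335,435,140,240)),5,f"pics/{n}11.png")
    X=cloud(n,d); hsv=cv2.cvtColor(p,cv2.COLOR_BGR2HSV); m=cv2.inRange(hsv,(3,140,40),(22,255,255))>0
    w=X[...,:2]-T0; A=w@u; L=w@v; Z=X[...,2]
    ok=m&(A>-95)&(A<90)&(abs(L)<50)&(Z>33)&(Z<50)
    foam=(~m)&(A>-120)&(A<120)&(abs(L)<95)&(abs(L)>52)&(abs(Z-42)<5)
    print(n,"foam z",np.median(Z[foam]))
    h=ok&(A<-30); print(" handle z",h.sum(),np.median(Z[h]), "end",np.median(Z[ok&(A<-75)]),"L",np.percentile(L[h],[1,99]),"Amin",A[h].min())
    for lo,hi in((10,22),(70,92)):
        b=ok&(A>lo)&(A<hi)&(Z>37); print(" bowl",lo,np.median(Z[b]))
E
```

```text
[ 440.25827981 -273.64889071  151.17932523] [ 1.79922185e+02 -4.02610163e-02  6.79374729e+00] [0.63055407 0.27749978 0.29540964] 15.675 42.89416418603384
scene foam z 41.840105315931964
 handle z 191 41.734743349642144 end 41.30560857826532 L [-15.07707392  13.26579094] Amin -94.34197957233991
 bowl 10 41.65546867679609
 bowl 70 41.46522614685398
top foam z 42.81755022722325
 handle z 3 43.059368981994794 end nan L [ 4.37356487 10.42194386] Amin -71.38931446927067
 bowl 10 43.49671822573282
 bowl 70 42.52165189408572
  return _methods._mean(a, axis=axis, dtype=dtype,
  ret = ret.dtype.type(ret / rcount)
```

View pics/scene11.png

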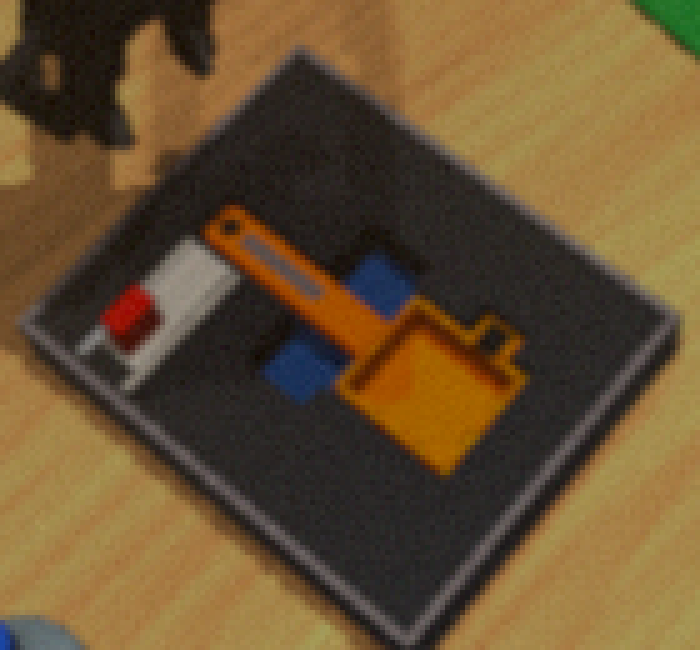

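View pics/top11.png

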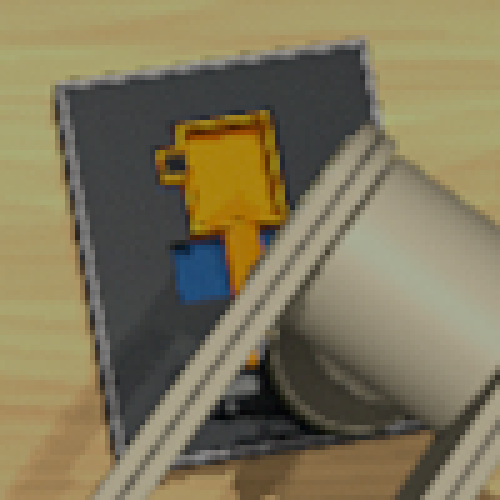

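Emit:
jog_arm(plan=[[[0,0,-1.2],[0.038,0.05,0],0.6],[[0,0,-1.2],[0.038,0.067,0],0.6],[[0,0,-1.2],[0.038,0.067,0],0.6],[[0,0,-1.2],[0.038,0.067,0.04],0.6],[[0,0,-1.2],[0.038,0.067,0.07],0.6],[[0,0,-1.2],[0.038,0.067,0.084],0.6],[[0,0,-1.2],[0.038,0.067,0.084],0.6],[[0,0,-1.2],[0.038,0.067,0.084],0.6]], force=20)

```text
time: 16.98
tool_pos: [488.4, -335.3, 67.9]
tcp_rot: [179.9, -0.1, 8.1]
ft_force: [-0.3, -0.3, 0.6]
finger_gap: 68.3
```

```bash
python3 - <<'E'
from h import *
n="scene"
p,d=snapshot(n); crop(p,180,320,190,320,5,f"pics/{n}12.png")
s=sense();print(s["tool_pos"],s["tcp_rot"],s["ft_force"],s["time"],s["finger_gap"])
E
```

```text
[ 488.54239743 -335.52894321   68.04811792] [ 1.79877149e+02 -1.13658754e-01  8.11060241e+00] [0.3007859  0.32741422 0.83840766] 17.025 68.38592808313628
```

View pics/scene12.png

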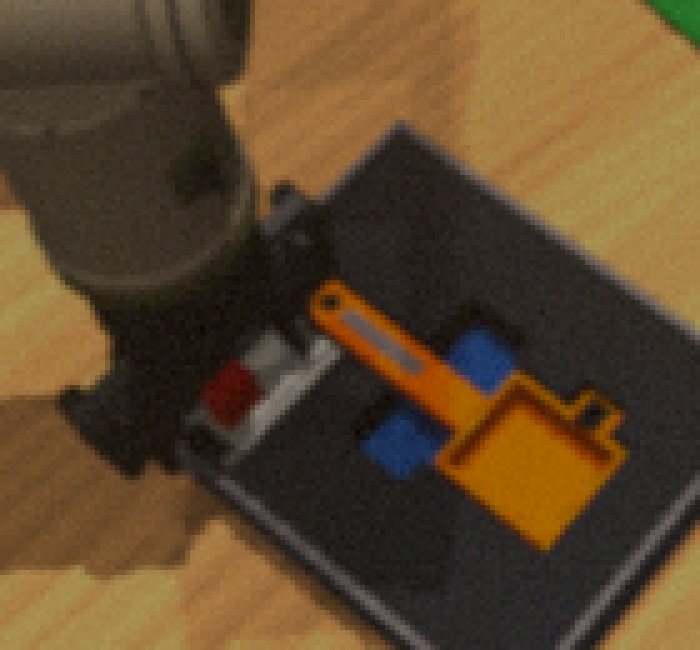

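Emit:
jog_arm(plan=[[[0,0,0],[0,0,0],-1],[[0,0,0],[0,0,0],-1],[[0,0,0],[0,0,0],-1],[[0,0,0],[0,0,0],-1],[[0,0,0],[0,0,0],-1],[[0,0,0],[0,0,0],-1]], force=20)

```text
time: 17.77
tool_pos: [487.8, -335.1, 66.7]
tcp_rot: [180.0, -0.0, 8.1]
ft_force: [-0.7, 0.5, 6.0]
finger_gap: 23.6
```

Emit:
jog_arm(plan=[[[0,0,0],[0,-0.008,0],-1],[[0,0,0],[0,-0.018,0],-1],[[0,0,0],[0,-0.028,0],-1],[[0,0,0],[0,-0.036,0],-1],[[0,0,0],[0,-0.042,0],-1],[[0,0,0],[0,-0.046,0],-1],[[0,0,0],[0,-0.046,0],-1],[[0,0,0],[0,-0.046,0],-1]])

```text
time: 18.77
tool_pos: [482.2, -295.7, 67.3]
tcp_rot: [179.3, -0.2, 8.0]
ft_force: [4.7, -32.9, -12.0]
finger_gap: 23.8
```

Emit:
jog_arm(plan=[[[0,0,0],[0,0.005,0],-1],[[0,0,0],[0,0.005,0],-1]])

```text
time: 19.02
tool_pos: [482.3, -296.3, 66.9]
tcp_rot: [179.8, -0.1, 8.1]
ft_force: [1.0, -10.8, 0.9]
finger_gap: 23.3
```

```bash
python3 - <<'E'
from h import *
n="scene"
p,d=snapshot(n); crop(p,180,320,190,320,5,f"pics/{n}13.png")
s=sense();print(s["tool_pos"],s["tcp_rot"],s["ft_force"],s["time"],s["finger_gap"])
E
```

```text
[ 482.30662322 -296.29509822   66.86290267] [ 1.79753792e+02 -8.17113187e-02  8.07282510e+00] [  2.51878949 -11.41898497   0.20646107] 19.075 23.500516176135843
```

View pics/scene13.png

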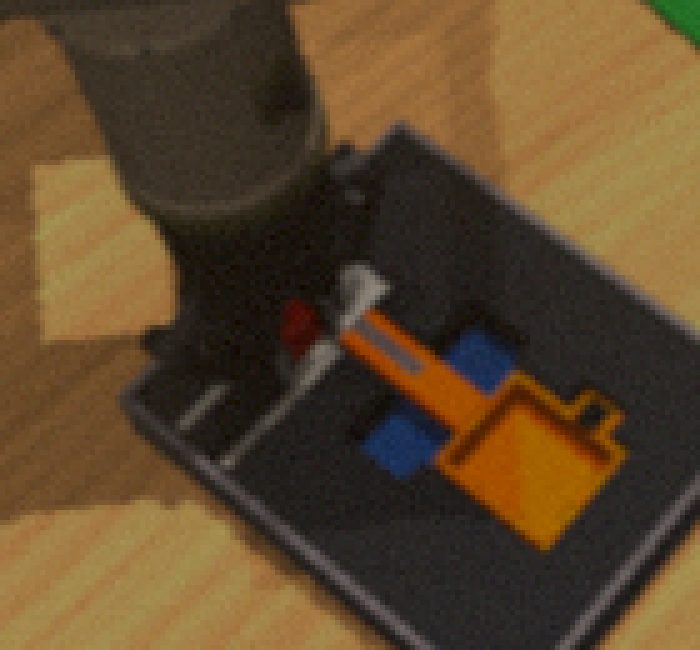

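Emit:
jog_arm(plan=[[[0,0,0],[0,0.001,0],0.2],[[0,0,0],[0,0.001,0],0.4],[[0,0,0],[0,0.001,0],0.4],[[0,0,0],[0,0.001,0],0.4],[[0,0,0],[0,0.001,-0.04],0.4],[[0,0,0],[0,0.001,-0.08],0.4],[[0,0,0],[-0.06,0.06,-0.13],0.4],[[0,0,0],[-0.09,0.12,-0.13],0.4],[[0,0,0],[-0.09,0.18,-0.13],0.4],[[0,0,0],[-0.09,0.22,-0.13],0.4],[[0,0,0],[-0.09,0.22,-0.13],0.4]])

```text
time: 20.45
tool_pos: [422.2, -527.9, 194.1]
tcp_rot: [-179.9, 0.1, 7.9]
ft_force: [0.3, -1.1, 0.4]
finger_gap: 59.7
```

```bash
python3 - <<'E'
from h import *
s=sense();print(s["tool_pos"],s["ft_force"],s["time"])
T0=np.array([547.6,-257.3]); a=np.radians(8); u=np.array([np.cos(a),np.sin(a)]); v=np.array([-u[1],u[0]])
for n in("scene","top"):
    p,d=snapshot(n)
    crop(p,*((200,340,205,335) if n=="scene" else (335,435,140,240)),5,f"pics/{n}14.png")
    for pp,dd,t in((np.load(n+"0p.npy"),np.load(n+"0.npy"),"before"),(p,d,"after")):
        X=cloud(n,dd); hsv=cv2.cvtColor(pp,cv2.COLOR_BGR2HSV)
        w=X[...,:2]-T0; A=w@u; L=w@v; Z=X[...,2]
        r=(cv2.inRange(hsv,(0,150,70),(8,255,255))>0)&(Z>70)&(Z<80)&(abs(A+70)<25)&(L<10)&(L>-100)
        print(n,t,"tab",r.sum(),"A",A[r].mean().round(1),"L mean/mid",L[r].mean().round(1),((L[r].min()+L[r].max())/2).round(1))
        o=(cv2.inRange(hsv,(3,140,40),(22,255,255))>0)&(A>-95)&(A<92)&(abs(L)<50)&(abs(Z-42)<6)
        print("  scoop z",np.median(Z[o]) if o.any() else 0,"A",np.percentile(A[o],[1,99]) if o.any() else 0,"bowl L",np.percentile(L[o&(A>25)],[1,99]) if o.any() else 0)
E
```

```text
[ 422.17282925 -527.94576588  194.11164218] [ 0.34944685 -1.07707268  0.41276171] 20.45
scene before tab 57 A -70.3 L mean/mid -70.2 -69.9
  scoop z 0 A 0 bowl L 0
scene after tab 55 A -70.3 L mean/mid -29.6 -29.0
  scoop z 41.5244640291736 A [-92.0185286   87.28192548] bowl L [-34.28854875  42.99769548]
top before tab 26 A -75.3 L mean/mid -66.8 -66.7
  scoop z 0 A 0 bowl L 0
top after tab 28 A -75.4 L mean/mid -26.3 -27.1
  scoop z 42.17652734749936 A [-88.55567671  84.55672381] bowl L [-31.86313998  44.68930157]
```

View pics/scene14.png

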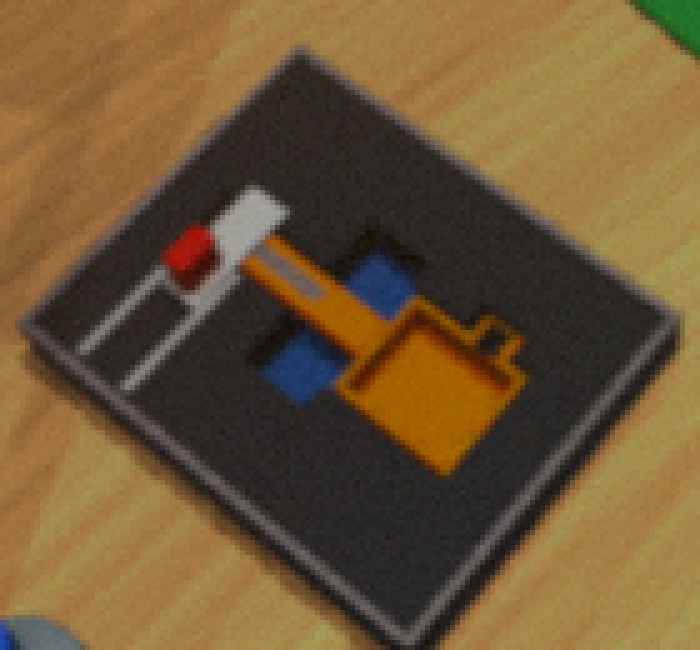

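View pics/top14.png

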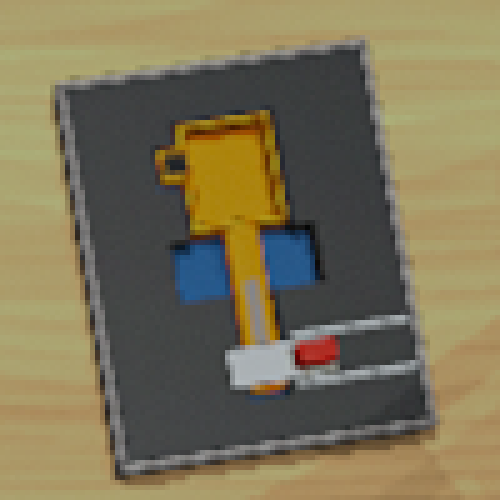

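```bash
python3 - <<'E'
from h import *
s=sense(); print(s["tool_pos"],np.abs(s["qd"]).max(),s["ft_force"],s["time"]); print(hand_in())
E
```

```text
[ 423.21494098 -525.0695255   195.01387312] 2.7337692083868075 [-0.61969477  0.3889862  -0.68159117] 20.55
the job is handed in; nothing more can be done
None
```

I did the whole task and handed it in at about 20.6 s; the hand-in reports no verdict.

**What I did:**
- Drew the scoop out of the rack by the free end of its handle, stood it on the green board and let go.
- Took it again by the neck, lifted it and pressed it into the pocket. It bottomed at about 39 N.
- Slid the keeper across by its red tab until it met a firm stop, at about 33 N, then backed the arm clear.

**Last checks:**
- **Scoop:** its top measures 41.5 mm (scene camera) and 42.2 mm (top camera) against foam at about 42 mm, so it is flush. It lies in its outline with the gripper clear.
- **Keeper:** the tab moved about 40 to 41 mm by both cameras, and the tongue lies across the whole handle. This is short of the full 45 mm. I put the difference down to the keeper starting a few millimetres in, but I did not check that.
- **Cup, bowl and bottle:** the arm never came near them. I did not measure them again at the end.

**Disagreement:** the two cameras differed by about 5 mm in absolute position. I fitted the scoop by comparing it with the pocket in each camera's own view, and it went in with less than 4 N until the last few millimetres.

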